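# Close the enclosure's lid screws and hang up the T-driver

### The job

Take the T-handled driver out of the paint tin and use its blade to turn every lid screw of the enclosure that is still loose clockwise until it is fully home, its slot along the long side of the box. Then hang the driver on the empty two-pronged hook of the pegboard, handle across both prongs and shaft down between them, and let go. Touch the screws only with the driver, and leave the other things where they are.

Things in the scene. Friction and masses are not known exactly. Their poses are not given: they have to be found in the camera images.
- enclosure: Grey plastic electrical enclosure on a rubber bench mat, fixed to the bench; 160 mm (its x) by 220 mm (its y), lid top 88 mm above the bench. Clear lid with breakers under it and a notched corner at each of the four corners, where the lid screws sit. Origin: centre of the underside, on the bench; z up.
- corner0: One of the notched lid corners (which one varies), 64 mm (enclosure x) and 94 mm (enclosure y) from the lid centre. Origin: on the screw's axis, on the notch floor 78 mm above the bench, 10 mm below the top of the screw head; axes parallel to the enclosure's. The notch is 34 mm square, open outwards; its walls rise to 88 mm, level with the head.
- screw0 (a joint): Captive quarter-turn screw in corner0, round head 25 mm across with one straight slot, 6 mm wide, 6 mm deep, open-ended. In rad, growing clockwise seen from above: at 0 (undone) the slot lies along the enclosure's x; at 1.57 it is home against its stop, slot along the enclosure's y. Stays where left; turns at about 0.1 N m. Loose ones start at 0.25 to 0.8; above 1.5 is already home.
- corner1: One of the notched lid corners (which one varies), 64 mm (enclosure x) and 94 mm (enclosure y) from the lid centre. Origin: on the screw's axis, on the notch floor 78 mm above the bench, 10 mm below the top of the screw head; axes parallel to the enclosure's. The notch is 34 mm square, open outwards; its walls rise to 88 mm, level with the head.
- screw1 (a joint): Captive quarter-turn screw in corner1, round head 25 mm across with one straight slot, 6 mm wide, 6 mm deep, open-ended. In rad, growing clockwise seen from above: at 0 (undone) the slot lies along the enclosure's x; at 1.57 it is home against its stop, slot along the enclosure's y. Stays where left; turns at about 0.1 N m. Loose ones start at 0.25 to 0.8; above 1.5 is already home.
- corner2: One of the notched lid corners (which one varies), 64 mm (enclosure x) and 94 mm (enclosure y) from the lid centre. Origin: on the screw's axis, on the notch floor 78 mm above the bench, 10 mm below the top of the screw head; axes parallel to the enclosure's. The notch is 34 mm square, open outwards; its walls rise to 88 mm, level with the head.
- screw2 (a joint): Captive quarter-turn screw in corner2, round head 25 mm across with one straight slot, 6 mm wide, 6 mm deep, open-ended. In rad, growing clockwise seen from above: at 0 (undone) the slot lies along the enclosure's x; at 1.57 it is home against its stop, slot along the enclosure's y. Stays where left; turns at about 0.1 N m. Loose ones start at 0.25 to 0.8; above 1.5 is already home.
- corner3: One of the notched lid corners (which one varies), 64 mm (enclosure x) and 94 mm (enclosure y) from the lid centre. Origin: on the screw's axis, on the notch floor 78 mm above the bench, 10 mm below the top of the screw head; axes parallel to the enclosure's. The notch is 34 mm square, open outwards; its walls rise to 88 mm, level with the head.
- screw3 (a joint): Captive quarter-turn screw in corner3, round head 25 mm across with one straight slot, 6 mm wide, 6 mm deep, open-ended. In rad, growing clockwise seen from above: at 0 (undone) the slot lies along the enclosure's x; at 1.57 it is home against its stop, slot along the enclosure's y. Stays where left; turns at about 0.1 N m. Loose ones start at 0.25 to 0.8; above 1.5 is already home.
- driver: T-handled driver, 0.14 kg, standing in the tin, handle across its rim. Handle 120 (x) x 24 (y) x 20 mm with flat sides; 10 mm steel shaft (20 mm collar for 12 mm under the handle) down to a flat blade 16 mm wide along the handle (x), 3.6 mm thick, the last 5 mm 14.5 by 3 mm. Origin: centre of the handle, 128 mm above the bench in the tin; z up, the blade's end 118 mm below.
- driver_tip (a point): Centre of the blade's end, 118 mm below the driver's origin. In a slot the blade has about 0.2 rad of play either way, so the handle turns that much further than the screw; full depth is the end 6 mm below the top of the head.
- tin: Open empty paint tin, loose, 0.5 kg, 96 mm across outside and 90 mm inside at the rim, 118 mm high. Origin: centre of the underside; z up.
- rack: Pegboard panel 300 mm wide, 185 mm high, fixed on the bench at the robot's left, facing the middle of the bench. Origin: on the bench, middle of the face; -x out of the face, y along it, z up. Three hooks 92 mm apart at one height, in varying order: the fork hook and two single ones on which a spanner and a scraper hang.
- fork_hook: The empty two-pronged hook on the panel: two level steel prongs 6 mm thick, 50 mm apart (44 mm clear between), standing 100 mm out of the panel, with tips turned up 15 mm over the last 10 mm. Origin: on the panel's face, at bench height below the hook; -x along the prongs away from the panel, y across them (along the panel), z up.
- fork_seat (a point): Point midway between the two prongs, 60 mm out from the panel face, level with the tops of the prongs (135 mm above the bench); axes as fork_hook. The driver hangs here with its handle lying across both prongs and its shaft down between them: its origin is then 10 mm above this point.
- spanner: Steel ring spanner 110 mm long, 24 mm wide, hanging on a single hook beside the fork hook; loose. Origin: top of the ring's hole, where it rests on the hook.
- scraper: Wooden-handled paint scraper 115 mm long, 44 mm wide at the blade, hanging by its wire eye on the other single hook; loose. Origin: top of the eye, where it rests on the hook.
- tape: Black roll of tape, 66 mm across, 19 mm high, lying on the middle of the lid; loose. Origin: centre of the underside.
- spray_can: Spray can, 65 mm across, 196 mm high, standing between the enclosure and the pegboard; loose. Origin: centre of the underside.
- screw_jar: Jar, 64 mm across, 85 mm high, standing; loose. Origin: centre of the underside.
- tape_measure: Yellow tape measure 65 x 36 mm, 62 mm high, standing beyond the enclosure; loose. Origin: centre of the underside.
- oil_bottle: Bottle 52 mm across, 150 mm high, standing beyond the tin; loose. Origin: centre of the underside.
- screwdriver: Ordinary screwdriver 180 mm long lying beyond the enclosure; loose, not needed. Origin: middle, underside.
Mind the look-alikes: they are no part of the job. What is shaped like the driver but blue is not meant.

How it is judged:
On the way:
1. all four lid screws are fully home (value of joint each of screw0, screw1, screw2, screw3 above 1.45 rad), for 0.2 s.
At the end, for the whole second after the job is handed in: Each screw is within 0.12 rad of its stop. The driver hangs at rest, carried by the two-pronged hook: upright within 0.2 rad, handle on top of both prongs and square across them within 0.3 rad, shaft within 14 mm of their middle, 15 to 85 mm out from the panel (all of step 1 and x of driver in the frame of fork_seat between -0.025 and 0.045 m and y of driver in the frame of fork_seat between -0.014 and 0.014 m and z of driver in the frame of fork_seat between 0.004 and 0.017 m and angle between the x axis of driver and the y axis of fork_hook, either way round below 0.3 rad and angle between driver's own z axis and vertical below 0.2 rad and contact force between driver and fork_hook above 0.3 N and linear speed of driver below 0.02 m/s); the robot touches nothing.
It fails at once if a lid screw is touched by the gripper instead of the driver (contact force between any of the fingers, the arm and corner0 above 0.5 N or contact force between any of the fingers, the arm and corner1 above 0.5 N or contact force between any of the fingers, the arm and corner2 above 0.5 N or contact force between any of the fingers, the arm and corner3 above 0.5 N).
It fails at once if the tin is tipped over or moved more than 60 mm (distance of tin from where it was at the start of the episode above 0.06 m or angle between tin's own z axis and vertical above 0.5 rad).
It fails at once if a hanging tool (spanner, scraper) is knocked off its hook or moved more than 40 mm (distance of any of spanner, scraper from where it was at the start of the episode above 0.04 m).
It fails at once if the roll of tape on the lid is moved more than 30 mm (distance of tape from where it was at the start of the episode above 0.03 m).
It fails at once if another thing on the bench is knocked over or moved more than 30 mm (distance of any of spray_can, screw_jar, tape_measure, oil_bottle, screwdriver from where it was at the start of the episode above 0.03 m or angle between any of spray_can, screw_jar, oil_bottle's own z axis and vertical above 0.5 rad).
It also fails if it takes over 72 s, if anything falls off the work surface, if the arm or the gripper's body presses on something with over 40 N, if the wrist force passes 120 N, or if a joint passes its speed limit or range.

### The arm

A 6-joint arm with a two-finger parallel gripper is mounted at the origin on the work surface. World frame = base frame: x ahead of the robot, y to its left, z up, the work surface at z = 0. Lengths are in m, angles in rad, forces in N, time in s.
With the tool pointing down it reaches from about 0.35 to 0.725 m from the base axis. Payload 4.3 kg.
Tool frame: the origin (TCP) lies midway between the tips of the shut fingers; the grasp point (between the pads) lies 19 mm behind it (robot.grasp_offset is the distance from the TCP to the grasp point, in m); y points along the fingers, z is the direction in which the jaws open and shut, and the axes are right-handed (so a half turn about y gives the same grasp; the last joint's range is limited). The gripper opens to 85 mm and grips with 20 to 120 N. Pads are 22 mm wide; open, the fingers measure 114 mm over their backs; the gripper's body (76 mm by 85 mm) begins 54 mm behind the grasp point. The pads swing forward as they close: fully open they stand 13 mm farther back than shut.
Start: joints at [1.098, 0.377, 0.081, 1.274, 0, 1.46], TCP at [0.204, 0.538, 0.231] pointing down, gripper open.
Joint ranges: [-2.72, 2.72], [-0.84, 1.66], [-1.02, 1.22], [-1.77, 2.12], [-1.37, 1.28], [-3.14, 3.14]. Speed limits (rad/s): [2.57, 2.57, 3.14, 3.14, 3.14, 3.14].

### API

Orientations are given as a unit quaternion [w, x, y, z].
In Python, from workcell import robot gives the robot as it stands.
- The arm moves only by the tool move_arm, never from a script. Its argument "steps" is one flat list of numbers, 6 for each row, row after row: the shift along the tool's x, y, z in m, then the turn, a rotation vector about the tool's x, y, z in degrees. A call has 1 to 12 rows; each row shifts and turns the commanded pose from where the row before left it, along the tool's axes as they then stand; what a row does not reach is not made up. A row lasts 1/12 s, in which the tool goes at most 41.7 mm and 7.16 degrees, less where a joint would pass 70% of its speed; a pose out of reach is approached as far as the arm can. A call with a gripper value outside its range is refused whole. "claw" is the gripper command: -1 is shut, 1 is fully open, values between are in proportion, set as the call begins (left out, the last holds). The fingers move at their own pace and stop on an object; the grip force is fixed at half the most. Time passes only in rows, so rows that do not move let the fingers close. It gives the time, the measured TCP pose, the force and the opening at its end, in the units of the state.
- robot.get_obs(): the state, without advancing time (a new reading comes with each control period).
- robot.get_image(name): name is "scene" or "top" or "wrist"; returns the picture (480x640x3 uint8, red, green, blue); there is no depth.
- robot.camera_model(name): a dict with "K" (3x3 intrinsics, pixels), "world_to_cam" (4x4, takes a point from world to camera coordinates); the wrist camera has in their place "tool_from_camera" (4x4, takes a point from camera to tool coordinates, whose origin is the TCP and whose axes are the tool frame's). Camera axes: x right, y up, looking along -z (the intrinsics and any distortion apply to the point x, -y, -z); pixel columns grow to the right and rows downward; lengths in m; the calibration is good to about 2 mm. A picture is of the moment at which its call begins: read the wrist's pose just before it. camera_model takes no time and is no camera call.
- robot.finish_job(): hands the job in, once; it reports no verdict.
The state is a dict: "t": time; "joint_pos": joint angles; "qd": joint speeds; "joint_efforts": joint torques, N m; "tcp_pos": TCP position; "tcp_rot": TCP orientation; "wrist_force": force on the tool from outside, world axes, zero at the start; "wrist_torque": the same for the moment, N m; "finger_gap": finger opening in m.
Only numpy, scipy, OpenCV 4.12 (cv2) and the standard library are available. Lean on these libraries where they do the work, as an engineer would, in place of code of your own. Each camera call takes 0.05 s, during which the arm holds its last target.

## Working session

There is one attempt and no reset: what is moved stays moved. The work goes in short steps, Python scripts to look and compute and a tool call to move; the robot and the scene stay as the last step left them, time stands still between calls to the robot, and variables do not carry over. Pictures are saved under pics/ and viewed, and the job is handed in when it is done.

Besides the shell and the picture viewer there is one more tool, called after "Emit:" by a JSON object that holds its "op" and its "data". move_arm: Moves the arm, as the interface text tells. Its arguments: {"type":"object","properties":{"steps":{"type":"array"},"claw":{"type":"number"}},"required":["steps"]}

```bash
ls; mkdir -p pics; python3 - <<'E'
from workcell import robot
import cv2,json
o=robot.get_obs();print(o)
for n in ["scene","top","wrist"]:
    im=robot.get_image(n);cv2.imwrite(f"pics/{n}0.png",im[:,:,::-1]);m=robot.camera_model(n);print(n,m)
E
```

```text
pics
{'t': 0.0, 'joint_pos': array([1.09771707e+00, 3.78093937e-01, 7.96185941e-02, 1.27438234e+00,
       1.59098735e-06, 1.46048937e+00]), 'qd': array([-0.00027221, -0.00064727, -0.00010898, -0.0007561 , -0.00038504,
        0.00140292]), 'joint_efforts': array([ 2.87067218e-03, -4.63601017e+01,  2.69878954e+01,  2.05256831e-02,
        1.53713913e-04,  1.12422131e-05]), 'tcp_pos': array([0.20374698, 0.53699298, 0.23034041]), 'tcp_rot': array([-0.69480818,  0.69620389, -0.12776728,  0.12734703]), 'wrist_force': array([ 0.10783784, -0.78518547, -0.2885026 ]), 'wrist_torque': array([-0.02172697,  0.01282367, -0.02240168]), 'finger_gap': 0.08573089149233182}
scene {'K': array([[623.64464025,   0.        , 312.79951227],
       [  0.        , 623.64464025, 239.12894629],
       [  0.        ,   0.        ,   1.        ]]), 'world_to_cam': array([[-0.39725956,  0.91741224, -0.02322991,  0.1706425 ],
       [-0.48604447, -0.1888618 ,  0.85328307,  0.12159881],
       [ 0.77842509,  0.35026563,  0.5209303 , -1.77562528],
       [ 0.        ,  0.        ,  0.        ,  1.        ]])}
top {
[... 250 characters left out ...]
580242,  0.01830006,  0.08968076, -0.46854121],
       [-0.08984909,  0.00859208,  0.99591833, -1.28285219],
       [ 0.        ,  0.        ,  0.        ,  1.        ]])}
wrist {'K': array([[395.61940126,   0.        , 319.24861705],
       [  0.        , 395.61940126, 235.51550578],
       [  0.        ,   0.        ,   1.        ]]), 'tool_from_camera': array([[ 2.34275322e-05, -9.62477257e-01, -2.71362356e-01,
        -6.87312349e-02],
       [ 5.12573728e-04,  2.71362332e-01, -9.62477128e-01,
        -1.41736602e-01],
       [ 9.99999868e-01, -1.16544750e-04,  4.99697905e-04,
        -4.47883542e-04],
       [ 0.00000000e+00,  0.00000000e+00,  0.00000000e+00,
         1.00000000e+00]])}
```

View pics/scene0.png

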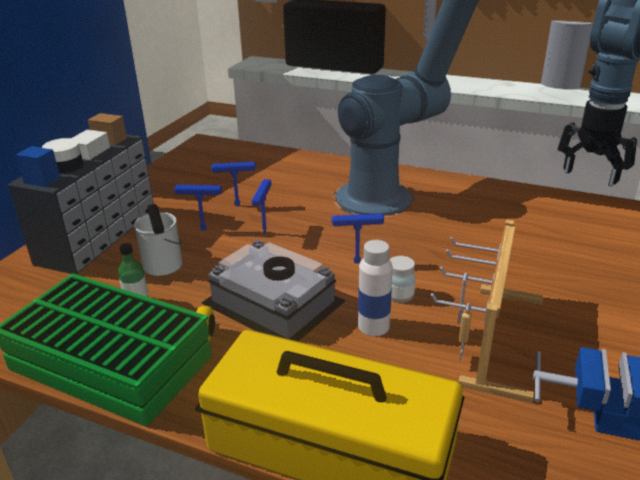

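View pics/top0.png

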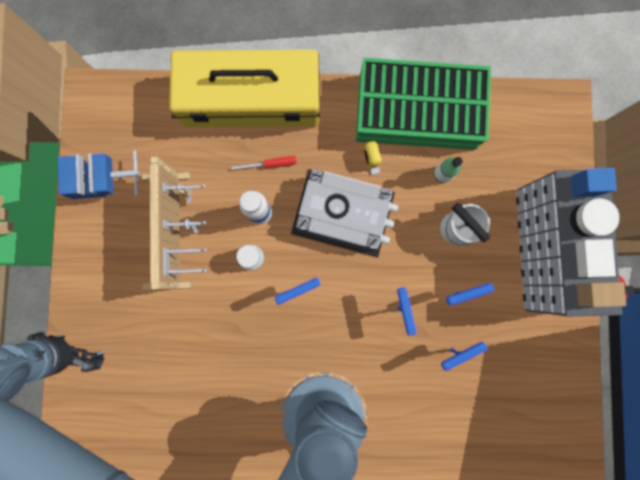

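View pics/wrist0.png

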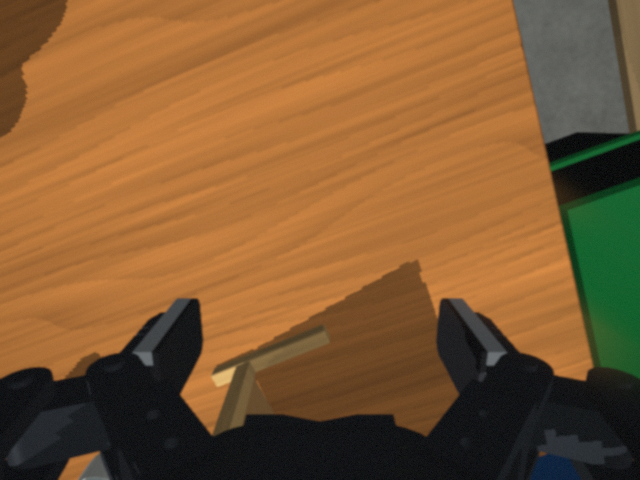

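The scene view shows the tin with the black driver at about (158,235), the enclosure at (272,285) and the rack at (490,300). Four blue look-alikes stand nearer the robot. In the top view the tin is at (466,224), the driver handle at (471,222), the enclosure at (345,210) and the rack on the left at (160,225).

```bash
cat > h.py <<'E'
import numpy as np, cv2
from scipy.spatial.transform import Rotation as R
def ray(m,uv,o=None):
    K=np.array(m["K"]); u,v=uv
    d=np.array([(u-K[0,2])/K[0,0],-(v-K[1,2])/K[1,1],-1.0])
    if "world_to_cam" in m:
        T=np.linalg.inv(np.array(m["world_to_cam"]))
    else:
        T=tool(o)@np.array(m["tool_from_camera"])
    return T[:3,3],T[:3,:3]@d
def tool(o):
    T=np.eye(4);q=np.array(o["tcp_rot"]);T[:3,:3]=R.from_quat(q[[1,2,3,0]]).as_matrix();T[:3,3]=o["tcp_pos"];return T
def plane(m,uv,z,o=None):
    c,d=ray(m,uv,o);return c+d*(z-c[2])/d[2]
def proj(m,p,o=None):
    if "world_to_cam" in m: W=np.array(m["world_to_cam"])
    else: W=np.linalg.inv(tool(o)@np.array(m["tool_from_camera"]))
    q=W[:3,:3]@np.array(p)+W[:3,3];K=np.array(m["K"])
    return np.array([K[0,2]+K[0,0]*q[0]/-q[2],K[1,2]+K[1,1]*q[1]/q[2]])
def crop(im,x,y,w,h,s,fn):
    cv2.imwrite(fn,cv2.resize(im[y:y+h,x:x+w,::-1] if im.shape[2]==3 else im,None,fx=s,fy=s,interpolation=cv2.INTER_CUBIC))
E
python3 - <<'E'
import cv2
t=cv2.imread('pics/top0.png')
def c(im,x,y,w,h,s,f): cv2.imwrite(f,cv2.resize(im[y:y+h,x:x+w],None,fx=s,fy=s,interpolation=cv2.INTER_CUBIC))
c(t,280,150,130,115,6,'pics/t_enc.png')
c(t,140,150,130,150,4,'pics/t_rack.png')
c(t,430,180,80,80,7,'pics/t_tin.png')
s=cv2.imread('pics/scene0.png')
c(s,410,210,120,190,3,'pics/s_rack.png')
E
```

```text
(no output)
```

View pics/t_enc.png

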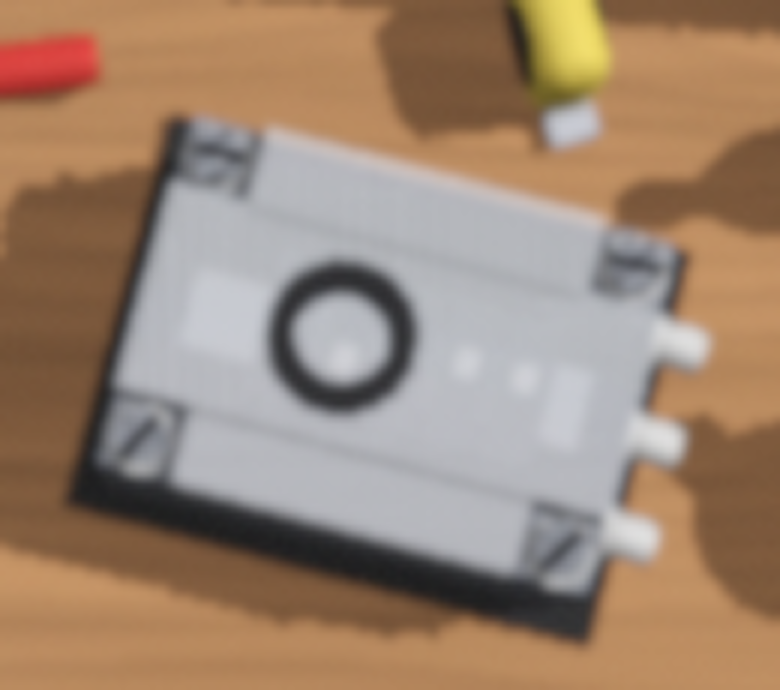

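View pics/t_rack.png

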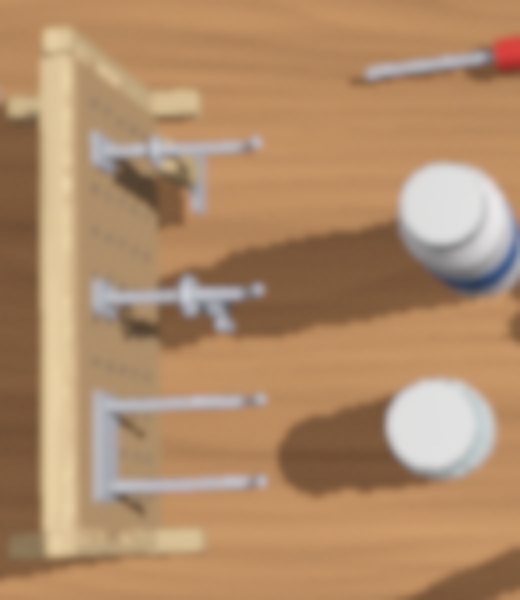

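View pics/t_tin.png

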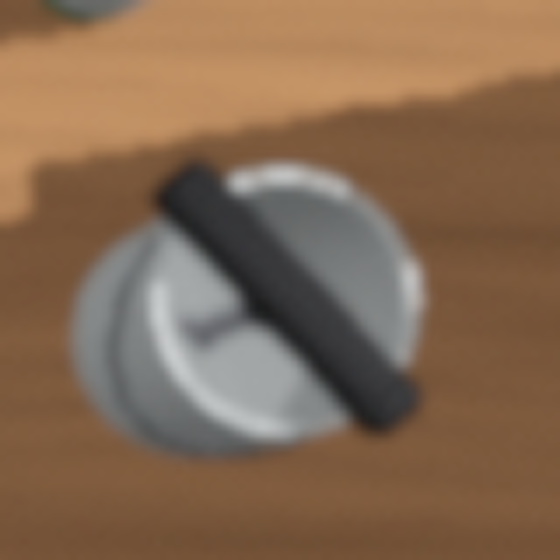

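View pics/s_rack.png

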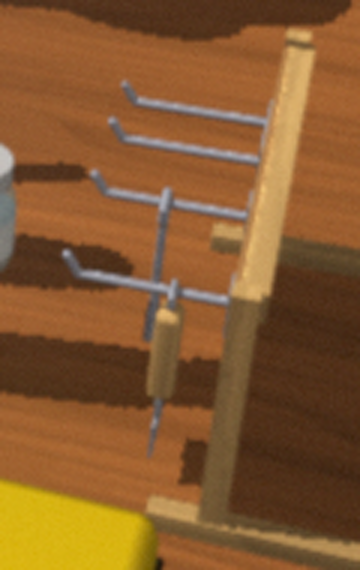

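```bash
python3 - <<'E'
from workcell import robot
from h import *
np.set_printoptions(precision=4,suppress=True)
m=robot.camera_model("top")
f=lambda l,s,ox,oy,z:[plane(m,(x/s+ox,y/s+oy),z) for x,y in l]
h=f([(187,185),(392,405)],7,430,180,.138);print('handle',h,(h[0]+h[1])/2,np.linalg.norm(h[0]-h[1]),np.degrees(np.arctan2(*(h[1]-h[0])[[1,0]])))
s=f([(218,152),(640,265),(143,437),(560,545)],6,280,150,.088);print('screws TL TR BL BR',s,sum(s)/4)
print(np.linalg.norm(s[0]-s[1]),np.linalg.norm(s[0]-s[2]),np.degrees(np.arctan2(*(s[0]-s[1])[[1,0]])))
k=f([(110,405),(110,487)],4,140,150,.135);print('fork base',k)
k=f([(262,399),(262,482)],4,140,150,.15);print('fork tips',k)
k=f([(450,215),(440,430)],4,140,150,.196);print('can/jar',k, f([(440,430)],4,140,150,.085))
for p in [(318,290),(405,311),(470,294),(464,356)]: print('blue',plane(m,p,.12))
print('rim',f([(287,303)],7,430,180,.118),'tape',f([(343,337)],6,280,150,.107))
print('oil',plane(m,(457,162),.15))
o=robot.get_obs();T=tool(o);print(T)
E
```

```text
handle [array([ 0.5481, -0.3219,  0.138 ]), array([ 0.4708, -0.394 ,  0.138 ])] [ 0.5094 -0.358   0.138 ] 0.10568812213341004 -136.9849528989958
screws TL TR BL BR [array([0.6312, 0.0291, 0.088 ]), array([ 0.5851, -0.1545,  0.088 ]), array([0.5061, 0.059 , 0.088 ]), array([ 0.4628, -0.1207,  0.088 ])] [ 0.5463 -0.0468  0.088 ]
0.1892201448601801 0.12862965270301502 75.90210486582424
fork base [array([0.4235, 0.3914, 0.135 ]), array([0.3732, 0.3891, 0.135 ])]
fork tips [array([0.4279, 0.2949, 0.15  ]), array([0.3776, 0.2929, 0.15  ])]
can/jar [array([0.5356, 0.178 , 0.196 ]), array([0.4087, 0.18  , 0.196 ])] [array([0.4143, 0.1953, 0.085 ])]
blue [0.3349 0.0195 0.12  ]
blue [ 0.2869 -0.1967  0.12  ]
blue [ 0.3316 -0.3586  0.12  ]
blue [ 0.1798 -0.3422  0.12  ]
rim [array([ 0.5091, -0.3636,  0.118 ])] tape [array([ 0.5481, -0.0255,  0.107 ])]
oil [ 0.6577 -0.32    0.15  ]
[[ 0.9349 -0.0007  0.3549  0.2038]
 [-0.3549 -0.0014  0.9349  0.5371]
 [-0.0002 -1.     -0.0016  0.2306]
 [ 0.      0.      0.      1.    ]]
```

Emit:
{"op": "move_arm", "data": {"steps": [0,-0.04,0,0,0,0,0,-0.04,0,0,0,0,0.0288,0,-0.0211,0,0,0,0.0288,0,-0.0211,0,0,0,0.0288,0,-0.0211,0,0,0,0.0288,0,-0.0211,0,0,0,0.0288,0,-0.0211,0,0,0,0.0288,0,-0.0211,0,0,0,0.0288,0,-0.0211,0,0,0,0.0288,0,-0.0211,0,0,0,0.0288,0,-0.0211,0,0,0,0.0288,0,-0.0211,0,0,0]}}

```text
t: 1.15
tcp_pos: [0.3988, 0.2365, 0.3112]
tcp_rot: [-0.695, 0.696, -0.128, 0.127]
wrist_force: [0.4, 0.1, 0.3]
finger_gap: 0.0854
```

Emit:
{"op": "move_arm", "data": {"steps": [0.0288,0,-0.0211,0,0,0,0.0288,0,-0.0211,0,0,0,0.0288,0,-0.0211,0,0,0,0.0288,0,-0.0211,0,0,0,0.0288,0,-0.0211,0,0,0,0.0288,0,-0.0211,0,0,0,0.0288,0,-0.0211,0,0,0,0.0288,0.013,-0.0211,0,0,0,0.0288,0.013,-0.0211,0,0,0,0.0288,0.013,-0.0211,0,0,0,0,0,0,0,0,0,0,0,0,0,0,0]}}

```text
t: 2.15
tcp_pos: [0.5925, -0.0628, 0.2701]
tcp_rot: [0.695, -0.695, 0.13, -0.127]
wrist_force: [-0.2, 0.7, 0.5]
finger_gap: 0.085
```

```bash
cat > w.py <<'E'
import sys,pickle
from workcell import robot
from h import *
np.set_printoptions(precision=4,suppress=True)
n=sys.argv[1]; o=robot.get_obs(); im=robot.get_image("wrist"); pickle.dump((o,im),open(f"{n}.pkl","wb"))
cv2.imwrite(f"pics/{n}.png",im[:,:,::-1]); print(o["t"],o["tcp_pos"],np.degrees(o["joint_pos"]),o["wrist_force"],o["finger_gap"])
E
python3 w.py w1
```

```text
2.15 [ 0.5925 -0.0628  0.2701] [-12.1572  24.1669  14.154   80.2113   0.0179   8.7964] [-0.1938  0.7009  0.4772] 0.0850130070119816
```

View pics/w1.png

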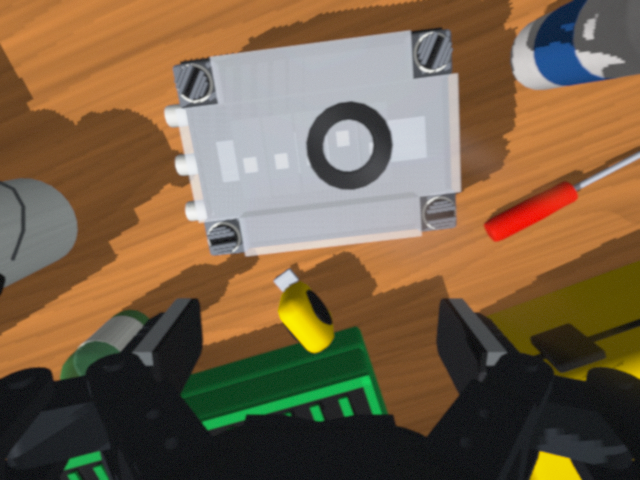

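The wrist view shows the four screws at about (195,83), (433,51), (224,237) and (440,212), with the tape in the middle. I'll crop them and measure.

```bash
python3 - <<'E'
import cv2,numpy as np
t=cv2.imread('pics/w1.png')
r=[]
for x,y in [(195,83),(433,51),(224,237),(440,212)]:
    r.append(cv2.resize(t[y-24:y+24,x-24:x+24],(384,384),interpolation=cv2.INTER_CUBIC)[:290*2])
cv2.imwrite('pics/w1z.png',cv2.resize(np.vstack([np.hstack(r[:2]),np.hstack(r[2:])]),(600,600)))
E
```

```text
(no output)
```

View pics/w1z.png

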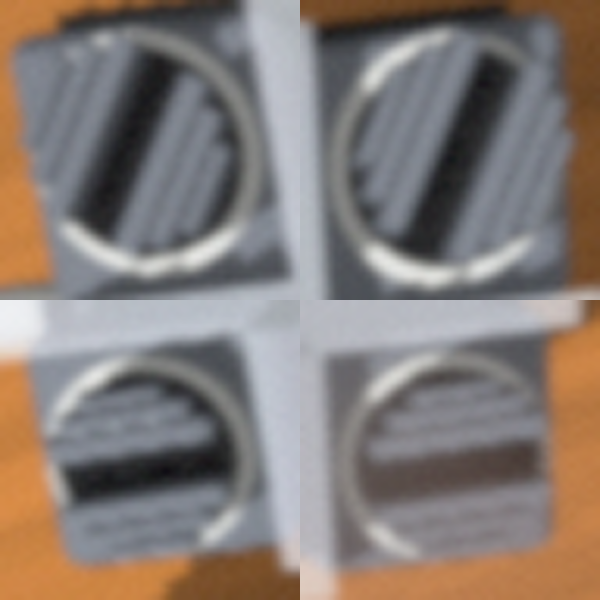

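```bash
python3 - <<'E'
from workcell import robot
from h import *
import pickle
np.set_printoptions(precision=4,suppress=True)
m=robot.camera_model("wrist");o,_=pickle.load(open('w1.pkl','rb'))
def P(base,l,z=.085): return plane(m,(base[0]-24+l[0]/6.25,base[1]-24+l[1]/6.25),z,o)
S={'BR':((195,83),(92,225),(160,55)),'BL':((433,51),(125,245),(195,60)),'TR':((224,237),(70,187),(225,160)),'TL':((440,212),(70,183),(240,162))}
C={}
for k,(b,a,c) in S.items():
    p,q=P(b,a),P(b,c);C[k]=(p+q)/2;d=p-q;print(k,C[k],np.linalg.norm(d),np.degrees(np.arctan2(d[1],d[0])))
for a,b in [('BL','BR'),('TL','TR'),('TL','BL'),('TR','BR')]:
    d=C[a]-C[b];print(a,b,np.linalg.norm(d),np.degrees(np.arctan2(d[1],d[0])))
print(sum(C.values())/4)
ctr=sum(C.values())/4
e=np.radians(76.2);y=np.array([np.cos(e),np.sin(e)]);x=np.array([y[1],-y[0]])
for sx in(1,-1):
  for sy in (1,-1): print(ctr[:2]+x*.064*sx+y*.094*sy)
E
```

```text
BR [ 0.4623 -0.1199  0.085 ] 0.022182289973738844 -48.153254287552976
BL [0.5092 0.0622 0.085 ] 0.02178760981850024 -39.404679319098236
TR [ 0.5883 -0.1502  0.085 ] 0.0219639481745521 -100.77604838288032
TL [0.6338 0.0308 0.085 ] 0.022952616783914498 -103.66196344735798
BL BR 0.18805921011124638 75.55436756320191
TL TR 0.18655929491267162 75.88487404399532
TL BL 0.12848687155629632 -14.151141922351263
TR BR 0.12957938308185762 -13.488995643250213
[ 0.5484 -0.0443  0.085 ]
[0.633  0.0317]
[ 0.5881 -0.1508]
[0.5087 0.0623]
[ 0.4638 -0.1203]
```

Emit:
{"op": "move_arm", "data": {"steps": [0.0031,0,-0.0341,0,0,0,0.0031,0,-0.0341,0,0,0,0.0031,0,-0.0341,0,0,0,0.0031,0,-0.0341,0,0,0,0.0031,0,-0.0341,0,0,0,0.0031,0,-0.0341,0,0,0,0.0031,0,-0.0341,0,0,0,0.0031,0,-0.0341,0,0,0,0.0031,0,-0.0341,0,0,0,0,0,0,0,7,0,0,0,0,0,7,0,0,0,0,0,7,0], "claw": 0.2}}

```text
t: 3.2
tcp_pos: [0.51, -0.3574, 0.2734]
tcp_rot: [0.66, -0.66, 0.254, -0.254]
wrist_force: [-0.7, 1.2, -0.2]
finger_gap: 0.0511
```

Emit:
{"op": "move_arm", "data": {"steps": [0,0,0,0,7,0,0,0,0,0,7,0,0,0,0,0,7,0,0,0,0,0,7,0,0,0,0,0,7,0,0,0,0,0,7,0,0,0,0,0,7,0,0,0,0,0,7,0,0,0,0,0,7,0,0,0,0,0,7,0,0,0,0,0,7,0,0,0,0,0,7,0]}}

```text
t: 4.2
tcp_pos: [0.5105, -0.3564, 0.2736]
tcp_rot: [-0.321, 0.321, -0.63, 0.63]
wrist_force: [0.0, 0.1, 0.7]
finger_gap: 0.051
```

Emit:
{"op": "move_arm", "data": {"steps": [0,0,0,0,7,0,0,0,0,0,4,0,0,0,0,0,0,0]}}

```text
t: 4.45
tcp_pos: [0.5105, -0.3566, 0.2736]
tcp_rot: [-0.261, 0.26, -0.657, 0.658]
wrist_force: [-0.2, 0.0, -0.3]
finger_gap: 0.0516
```

```bash
python3 w.py w2
```

```text
4.45 [ 0.5105 -0.3566  0.2736] [-40.7792  27.3962  19.6848  82.2181   0.0226  95.9492] [-0.2155  0.0423 -0.2538] 0.05161220487617682
```

View pics/w2.png

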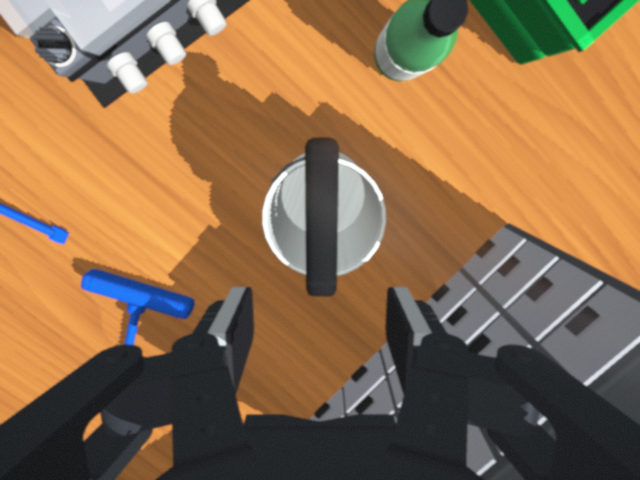

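The driver handle is vertical in the image, from (322,138) to (321,296), and lies across the tin rim, which is centred at (324,215).

```bash
cat > g.py <<'E'
# print tool-frame shift to goal: x y z yaw(tool x, deg)
import sys
from workcell import robot
from h import *
np.set_printoptions(precision=4,suppress=True)
a=[float(v) for v in sys.argv[1:5]]
o=robot.get_obs();T=tool(o);x=T[:3,0];yaw=np.degrees(np.arctan2(x[1],x[0]))
print('t',o['t'],'pos',o['tcp_pos'],'yaw',yaw,'tilt y',T[:3,1],'gap',o['finger_gap'])
print('shift now',T[:3,:3].T@(np.array(a[:3])-o['tcp_pos']),'turn about y',(yaw-a[3]+180)%360-180)
c,s=np.cos(np.radians(a[3])),np.sin(np.radians(a[3]))
G=np.array([[c,0,-s],[s,0,c],[0,-1,0]]);print('shift if turned first',G.T@(np.array(a[:3])-o['tcp_pos']))
E
python3 - <<'E'
from workcell import robot
from h import *
import pickle
m=robot.camera_model("wrist");o,im=pickle.load(open('w2.pkl','rb'))
T=tool(o);x=T[:3,0];print('yaw',np.degrees(np.arctan2(x[1],x[0])),T[:3,1])
hsv=im.max(2)
mask=(hsv<60).astype(np.uint8); n,l,st,ce=cv2.connectedComponentsWithStats(mask[120:310,290:355]); 
i=1+st[1:,4].argmax();st=st[i];print(st,ce[i]);ys,xs=np.where(l==i)
(cx,cy),(w,h),an=cv2.minAreaRect(np.stack([xs,ys],1).astype(np.float32));print(cx+290,cy+120,w,h,an)
p=plane(m,(cx+290,cy+120),.138,o);print(p,T[:3,:3].T@(p-T[:3,3]))
p=plane(m,(324,215),.118,o);print('rim',p)
E
```

```text
yaw -136.7283952404168 [ 1.18894574e-03 -5.03649550e-04 -9.99999166e-01]
[  15   19   31  156 2432] [ 27.35238487 118.13404605]
320.28284454345703 216.52621459960938 155.2567138671875 28.775272369384766 89.12532043457031
[ 0.51444884 -0.35446293  0.138     ] [-0.00425338  0.13555381  0.00103406]
rim [ 0.51399397 -0.35894053  0.118     ]
```

Emit:
{"op": "move_arm", "data": {"steps": [-0.004,0.03,0.001,0,0,0,0,0.035,0,0,0,0,0,0.035,0,0,0,0,0,0.03,0,0,0,0,0,0.02,0,0,0,0,0,0.014,0,0,0,0,0,0,0,0,0,0]}}

```text
t: 5.08
tcp_pos: [0.5121, -0.354, 0.1052]
tcp_rot: [0.26, -0.262, 0.659, -0.655]
wrist_force: [0.5, 0.9, 0.2]
finger_gap: 0.0511
```

Emit:
{"op": "move_arm", "data": {"steps": [0,0,0,0,0,0,0,0,0,0,0,0,0,0,0,0,0,0,0,0,0,0,0,0,0,0,0,0,0,0], "claw": -1}}

```text
t: 5.5
tcp_pos: [0.5146, -0.3567, 0.1102]
tcp_rot: [-0.261, 0.26, -0.656, 0.658]
wrist_force: [-0.5, 1.2, 6.9]
finger_gap: 0.0228
```

```bash
python3 w.py w3
```

```text
5.5 [ 0.5146 -0.3567  0.1102] [-40.5429  30.5652   0.4708  59.7291   0.0303  96.216 ] [-0.5085  1.1657  6.8612] 0.022799288771700812
```

View pics/w3.png

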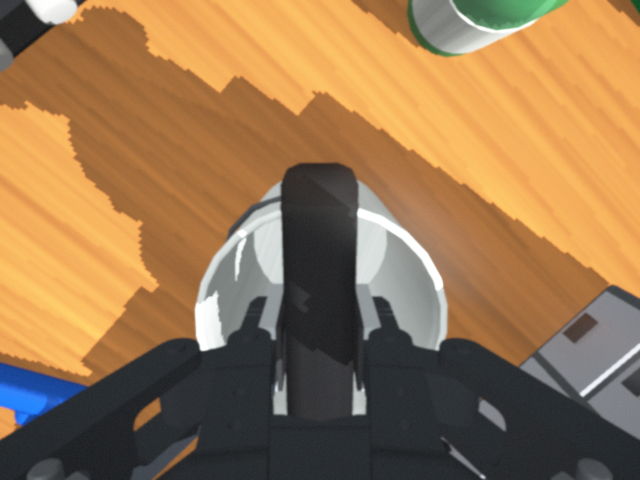

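The jaws hold the handle, with a gap of 22.8 mm. Next is the lift.

Emit:
{"op": "move_arm", "data": {"steps": [0,-0.01,0,0,0,0,0,-0.02,0,0,0,0,0,-0.03,0,0,0,0,0,-0.03,0,0,0,0,0,-0.03,0,0,0,0,0,-0.03,0,0,0,0,0,-0.03,0,0,0,0,0,0,0,0,0,0]}}

```text
t: 6.22
tcp_pos: [0.5152, -0.3577, 0.2958]
tcp_rot: [-0.262, 0.259, -0.654, 0.661]
wrist_force: [0.6, -0.2, 0.5]
finger_gap: 0.0234
```

```bash
python3 w.py w4;python3 - <<'E'
from workcell import robot
import cv2
for n in("scene","top"):
    im=robot.get_image(n);cv2.imwrite(f'pics/{n}4.png',im[:,:,::-1])
E
```

```text
6.2167 [ 0.5152 -0.3577  0.2958] [-40.5633  27.6925  23.4337  85.1261  -0.0042  96.2271] [ 0.632  -0.2327  0.4538] 0.023361106182810204
```

View pics/w4.png

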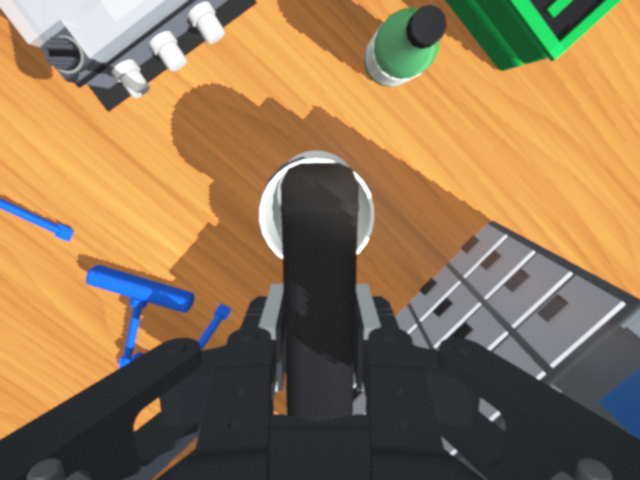

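View pics/scene4.png

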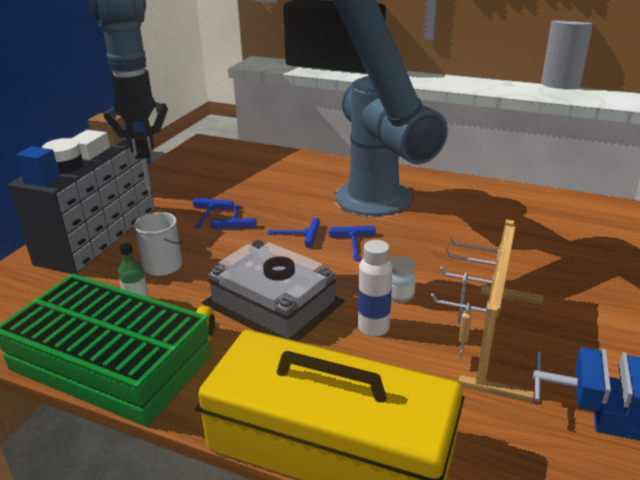

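```bash
python3 - <<'E'
from workcell import robot
from h import *
import pickle
m=robot.camera_model("wrist");o,im=pickle.load(open('w4.pkl','rb'));T=tool(o)
for off in(-.004,0,.004):
  for y in(-.028,-.008):
    print(off,y,[proj(m,T[:3,:3]@np.array([-.06+off,y,z])+T[:3,3],o).round(1) for z in(-.012,.012)])
E
python3 - <<'E'
import cv2
t=cv2.imread('pics/w4.png');cv2.imwrite('pics/w4z.png',cv2.resize(t[140:330,240:400],None,fx=3.5,fy=3.0,interpolation=cv2.INTER_CUBIC)*1)
s=cv2.imread('pics/scene4.png');cv2.imwrite('pics/s4z.png',cv2.convertScaleAbs(cv2.resize(s[80:200,80:200],None,fx=5,fy=5,interpolation=cv2.INTER_CUBIC),alpha=1.8))
E
```

```text
-0.004 -0.028 [array([275.6, 139.7]), array([361.5, 139.7])]
-0.004 -0.008 [array([282.1, 137.4]), array([355.2, 137.4])]
0 -0.028 [array([276. , 154.3]), array([361. , 154.3])]
0 -0.008 [array([282.4, 149.8]), array([354.9, 149.8])]
0.004 -0.028 [array([276.5, 168.6]), array([360.6, 168.6])]
0.004 -0.008 [array([282.7, 162.1]), array([354.6, 162.1])]
```

View pics/w4z.png

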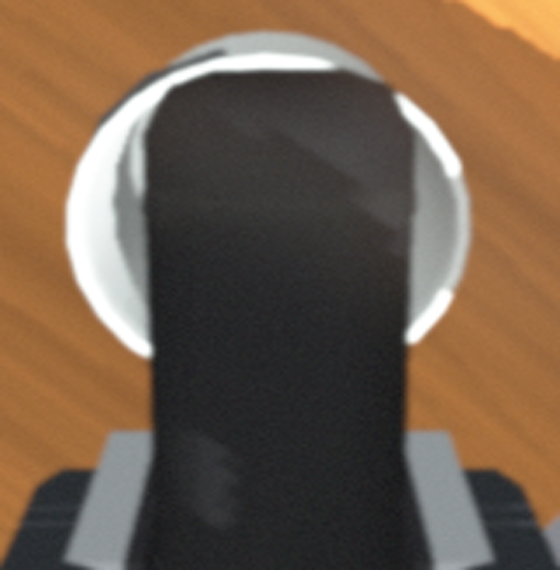

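View pics/s4z.png

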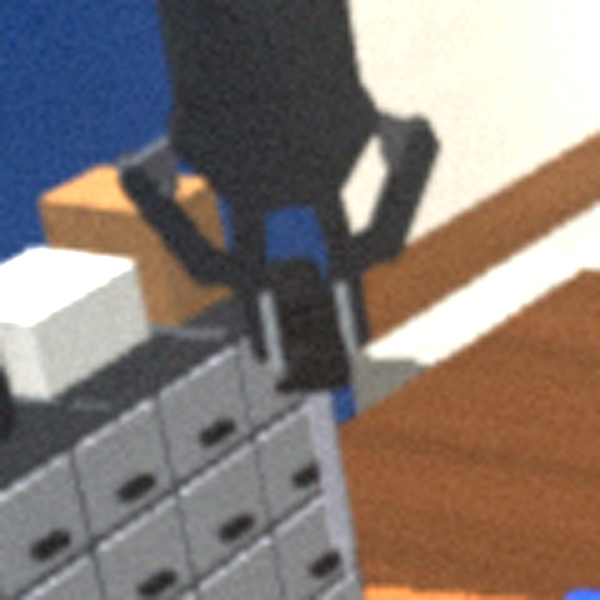

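```bash
python3 - <<'E'
from workcell import robot
from h import *
import pickle
o,im=pickle.load(open('w4.pkl','rb'));T=tool(o)
a=cv2.imread('pics/scene0.png');b=cv2.imread('pics/scene4.png')
ims=[]
for n in("scene",):
  m=robot.camera_model(n)
  pts=[proj(m,T[:3,:3]@np.array([.0035,y,0])+T[:3,3]) for y in(-.0178,-.0078,.1002)];print(n,pts)
x0,y0=100,110
for im in(a,b):
  c=cv2.resize(im[y0:y0+110,x0:x0+75],None,fx=5,fy=5,interpolation=cv2.INTER_CUBIC);c=cv2.convertScaleAbs(c,alpha=1.8);ims.append(c)
for p in pts: cv2.circle(ims[1],tuple(((p-[x0,y0])*5).astype(int)),4,(0,0,255),1)
cv2.imwrite('pics/s4c.png',np.hstack(ims))
E
```

```text
scene [array([140.28449821, 142.23877059]), array([141.01076542, 146.58101211]), array([148.51271972, 191.4340595 ])]
```

View pics/s4c.png

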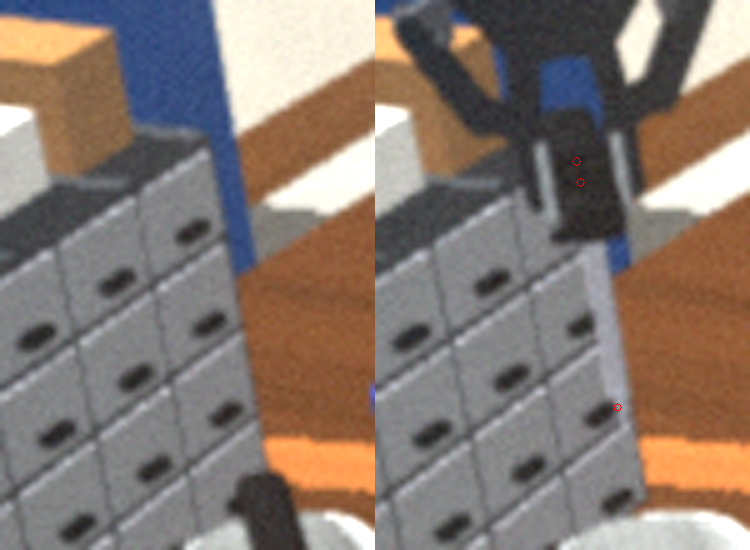

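View pics/top4.png

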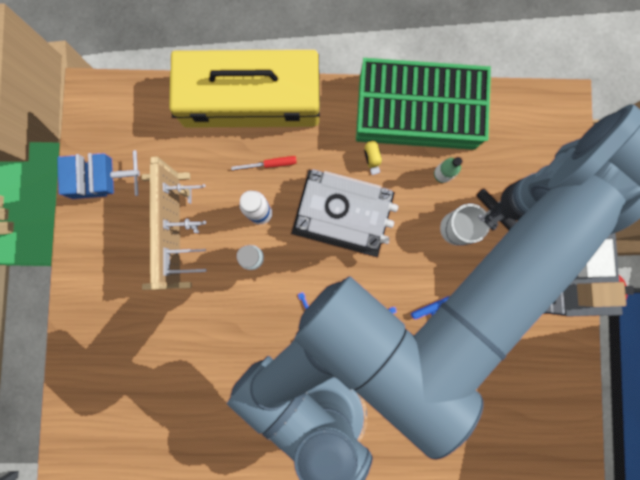

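Emit:
{"op": "move_arm", "data": {"steps": [0,0,0,0,-7,0,0,0,0,0,-7,0,0,0,0,0,-7,0,0,0,0,0,-7,0,0,0,0,0,-7,0,0,0,0,0,-7,0,0,0,0,0,-7,0,0,0,0,0,-7,0,0,0,0,0,-7,0,0,0,0,0,-7,0,0,0,0,0,-7,0,0,0,0,0,-7,0]}}

```text
t: 7.37
tcp_pos: [0.5126, -0.3554, 0.2857]
tcp_rot: [0.635, -0.634, 0.314, -0.311]
wrist_force: [-0.4, -0.4, -1.2]
finger_gap: 0.0228
```

```bash
python3 g.py .461 -.117 .25 -48
```

```text
t 7.3667 pos [ 0.5126 -0.3554  0.2857] yaw -52.44269608962959 tilt y [-0.0037  0.0031 -1.    ] gap 0.022783038574715007
shift now [-0.2202  0.0367  0.1045] turn about y -4.442696089629578
shift if turned first [-0.2116  0.0357  0.1212]
```

Emit:
{"op": "move_arm", "data": {"steps": [0,0,0,0,-4.5,0,-0.0302,0,0.0173,0,0,0,-0.0302,0,0.0173,0,0,0,-0.0302,0,0.0173,0,0,0,-0.0302,0,0.0173,0,0,0,-0.0302,0.01,0.0173,0,0,0,-0.0302,0.015,0.0173,0,0,0,-0.0302,0.02,0.0173,0,0,0,0,0.02,0,0,0,0,0,0,0,0,0,0,0,0,0,0,0,0]}}

```text
t: 8.28
tcp_pos: [0.4613, -0.1169, 0.2213]
tcp_rot: [-0.645, 0.646, -0.291, 0.287]
wrist_force: [0.2, 0.8, -1.3]
finger_gap: 0.0228
```

```bash
cat > look.py <<'E'
# expected shaft line in scene & top, with crops
import sys
from workcell import robot
from h import *
np.set_printoptions(precision=4,suppress=True)
n=sys.argv[1]; off=float(sys.argv[2]); o=robot.get_obs();T=tool(o)
print(o['t'],o['tcp_pos'],T[:3,0],'gap',o['finger_gap'])
for c in("scene","top"):
  m=robot.camera_model(c);im=robot.get_image(c);cv2.imwrite(f'pics/{n}_{c}.png',im[:,:,::-1])
  P=[proj(m,T[:3,:3]@np.array([off,y,0])+T[:3,3]) for y in(-.0178,-.0078,.1002)]
  for ends in (-.06,.06): P.append(proj(m,T[:3,:3]@np.array([off+ends,-.0278,0])+T[:3,3]))
  print(c,np.array(P).round(1).tolist())
  x0,y0=(P[1]-[40,30]).astype(int)
  cr=cv2.resize(im[y0:y0+100,x0:x0+100,::-1],None,fx=6,fy=6,interpolation=cv2.INTER_CUBIC)
  cv2.imwrite(f'pics/{n}_{c}_raw.png',cr)
  for p in P: cv2.circle(cr,tuple(((p-[x0,y0])*6).astype(int)),3,(0,0,255),1)
  print('crop origin',x0,y0)
  cv2.imwrite(f'pics/{n}_{c}_z.png',cr)
E
python3 look.py l5 .0035
```

```text
8.2833 [ 0.4613 -0.1169  0.2213] [ 0.6658 -0.7461 -0.0045] gap 0.022757039640275385
scene [[252.5, 181.6], [252.9, 185.8], [256.6, 229.1], [279.3, 172.9], [224.3, 182.0]]
crop origin 212 155
top [[380.8, 234.5], [380.2, 235.0], [374.4, 239.5], [361.2, 251.5], [401.4, 216.8]]
crop origin 340 204
```

View pics/l5_scene_z.png

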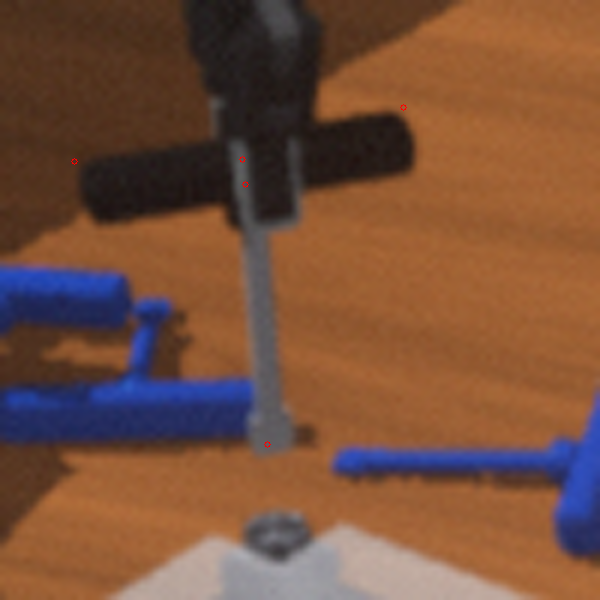

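View pics/l5_top_z.png

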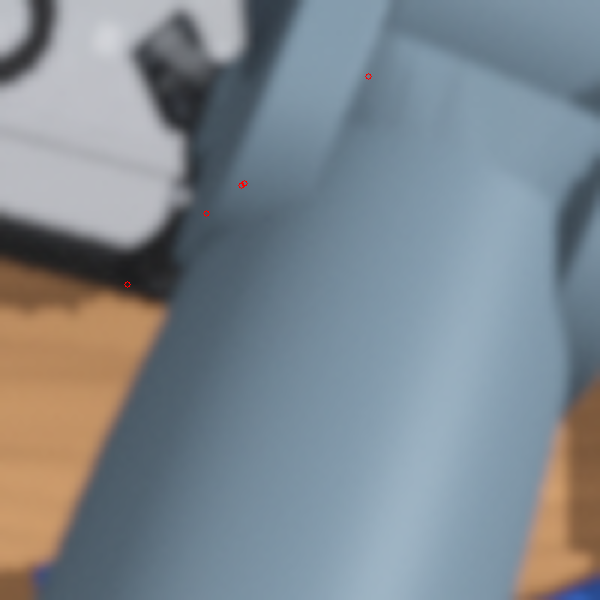

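```bash
python3 - <<'E'
from workcell import robot
from h import *
m=robot.camera_model('scene')
for p in [(.4635,-.1203,.088),(.509,.0623,.088)]:
  q=proj(m,p);print(q,(q-[212,155])*6)
o=robot.get_obs();T=tool(o)
q=proj(m,T[:3,:3]@np.array([.0035,.1002,0])+T[:3,3]);print((q-[212,155])*6)
E
```

```text
[257.15967244 241.72488164] [270.95803464 520.34928982]
[323.99494993 268.83155577] [671.96969956 682.98933462]
[259.1733362  442.11010076]
```

```bash
python3 g.py .461 -.117 .192 -48
```

```text
t 8.3833 pos [ 0.4636 -0.1186  0.2236] yaw -48.34386102053925 tilt y [ 0.     -0.0002 -1.    ] gap 0.023070631143405112
shift now [-0.0029  0.0316 -0.0009] turn about y -0.3438610205392365
shift if turned first [-0.0029  0.0316 -0.0009]
```

Emit:
{"op": "move_arm", "data": {"steps": [0,0,0,0,0,0]}}

```text
t: 8.47
tcp_pos: [0.4642, -0.119, 0.2242]
tcp_rot: [0.645, -0.645, 0.289, -0.29]
wrist_force: [-0.5, -0.9, -1.6]
finger_gap: 0.023
```

```bash
python3 - <<'E'
from workcell import robot
for i in range(4):
    o=robot.get_obs();print(o['t'],o['tcp_pos'],o['joint_pos'],o['qd']);robot.get_image('scene')
o=robot.get_obs();print(o['t'],o['tcp_pos'],o['joint_pos'])
E
```

```text
8.4667 [ 0.4642272  -0.11896997  0.22418233] [-3.83315722e-01  1.84485190e-01 -1.99210099e-01  1.18537781e+00
 -5.28165773e-05  4.60895313e-01] [-0.00261367 -0.00209609  0.00491918 -0.00120729  0.00148612  0.00095475]
8.5167 [ 0.46430281 -0.11900776  0.2242609 ] [-3.83347677e-01  1.84374444e-01 -1.99142660e-01  1.18528219e+00
 -2.57561069e-05  4.60882513e-01] [ 0.00186124 -0.00236545 -0.00270303 -0.00169947  0.00087552  0.00175183]
8.5667 [ 0.46425963 -0.11889764  0.22421536] [-3.83202305e-01  1.84278487e-01 -1.99380336e-01  1.18517236e+00
  2.87194885e-05  4.60947785e-01] [ 2.70823034e-03 -2.21726424e-03 -8.70155202e-03 -1.86861804e-03
  2.75241352e-03 -2.36827763e-06]
8.6167 [ 0.46413112 -0.11876869  0.22409181] [-3.83052803e-01  1.84204185e-01 -1.99794505e-01  1.18504584e+00
  3.04831522e-05  4.60951861e-01] [ 0.00406711  0.00021004 -0.01064814 -0.00346013 -0.00090113  0.00077009]
8.6667 [ 0.463944   -0.11858018  0.22395599] [-3.82856480e-01  1.84097476e-01 -2.00280709e-01  1.18500157e+00
  6.82398246e-05  4.60937057e-01]
```

Emit:
{"op": "move_arm", "data": {"steps": [-0.003,0.01,-0.001,0,0,0,0,0.01,0,0,0,0,0,0.01,0,0,0,0,0,0,0,0,0,0,0,0,0,0,0,0]}}

```text
t: 9.08
tcp_pos: [0.4603, -0.1163, 0.1932]
tcp_rot: [0.645, -0.645, 0.29, -0.289]
wrist_force: [-0.2, 0.1, -0.8]
finger_gap: 0.023
```

```bash
python3 look.py l6 .0035;python3 g.py .461 -.117 .182 -48
```

```text
9.0833 [ 0.4603 -0.1163  0.1932] [ 0.6651 -0.7467 -0.0008] gap 0.023013475686274248
scene [[254.0, 193.2], [254.3, 197.3], [257.8, 239.8], [280.5, 184.6], [226.2, 193.6]]
crop origin 214 167
top [[378.9, 236.2], [378.3, 236.6], [372.8, 240.7], [359.8, 252.8], [398.9, 218.9]]
crop origin 338 206
t 9.1833 pos [ 0.461  -0.1165  0.194 ] yaw -48.301615407868596 tilt y [ 0.0011 -0.0003 -1.    ] gap 0.023529086822661402
shift now [ 0.0003  0.012  -0.0004] turn about y -0.30161540786860996
shift if turned first [ 0.0004  0.012  -0.0004]
```

View pics/l6_scene_raw.png

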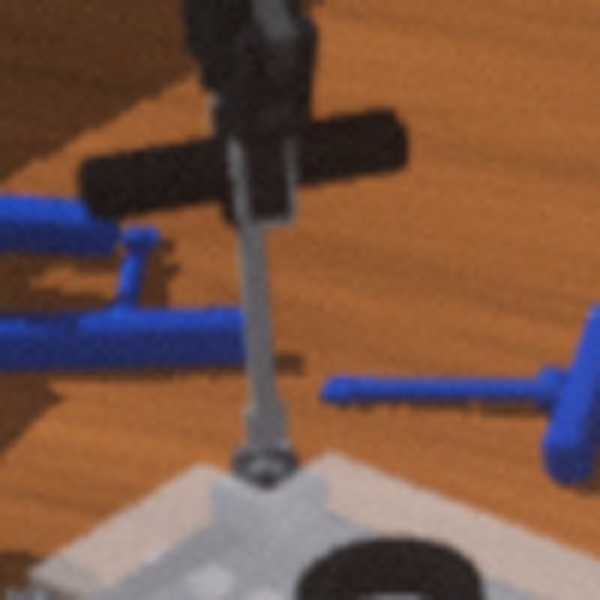

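The blade is lined up over the near-right screw, both at about crop (266,460). I'll lower it gently.

Emit:
{"op": "move_arm", "data": {"steps": [0,0.003,0,0,0,0,0,0.003,0,0,0,0,0,0.003,0,0,0,0,0,0,0,0,0,0,0,0,0,0,0,0]}}

```text
t: 9.6
tcp_pos: [0.4604, -0.1161, 0.184]
tcp_rot: [0.645, -0.645, 0.289, -0.289]
wrist_force: [0.6, -0.4, -0.7]
finger_gap: 0.0231
```

Emit:
{"op": "move_arm", "data": {"steps": [0,0.003,0,0,0,0,0,0,0,0,0,0,0,0,0,0,0,0]}}

```text
t: 9.85
tcp_pos: [0.4611, -0.1164, 0.1821]
tcp_rot: [0.645, -0.645, 0.289, -0.29]
wrist_force: [-1.5, -0.7, 4.5]
finger_gap: 0.0229
```

The blade is seated: TCP z is 0.182 with light force, about 6 mm below the head top. Now I turn clockwise.

Emit:
{"op": "move_arm", "data": {"steps": [0,0,0.0004,0,6,0,0,0,0.0004,0,6,0,0,0,0.0004,0,6,0,0,0,0.0004,0,6,0,0,0,0.0004,0,6,0,0,0,0.0004,0,6,0,0,0,0.0004,0,6,0,0,0,0.0004,0,6,0,0,0,0,0,0,0,0,0,0,0,0,0]}}

```text
t: 10.68
tcp_pos: [0.4638, -0.1156, 0.182]
tcp_rot: [-0.472, 0.472, -0.526, 0.527]
wrist_force: [-1.6, -1.0, 5.4]
finger_gap: 0.0233
```

```bash
python3 g.py .461 -.117 .182 -104; python3 -c "
from workcell import robot
o=robot.get_obs();print(o['wrist_force'],o['wrist_torque'],o['joint_pos'])"; python3 look.py l7 .0035
```

```text
t 10.6833 pos [ 0.4638 -0.1156  0.182 ] yaw -96.18956181292457 tilt y [ 0.001  -0.0012 -1.    ] gap 0.023270968922993775
shift now [ 0.0017  0.     -0.0026] turn about y 7.81043818707542
shift if turned first [ 0.0021  0.     -0.0023]
[-1.6395867  -1.0044602   5.43412616] [-0.13477402  0.47539919  0.03979853] [-3.76513414e-01  2.03258580e-01 -2.87089421e-01  1.07910195e+00
 -7.94597811e-04  1.30231000e+00]
10.6833 [ 0.4638 -0.1156  0.182 ] [-0.1078 -0.9942  0.0011] gap 0.023270968922993775
scene [[254.1, 197.9], [254.4, 202.0], [257.8, 244.1], [277.2, 199.7], [231.2, 188.1]]
crop origin 214 171
top [[378.3, 236.4], [377.7, 236.8], [372.5, 240.8], [353.2, 232.7], [404.5, 239.2]]
crop origin 337 206
```

View pics/l7_scene_raw.png

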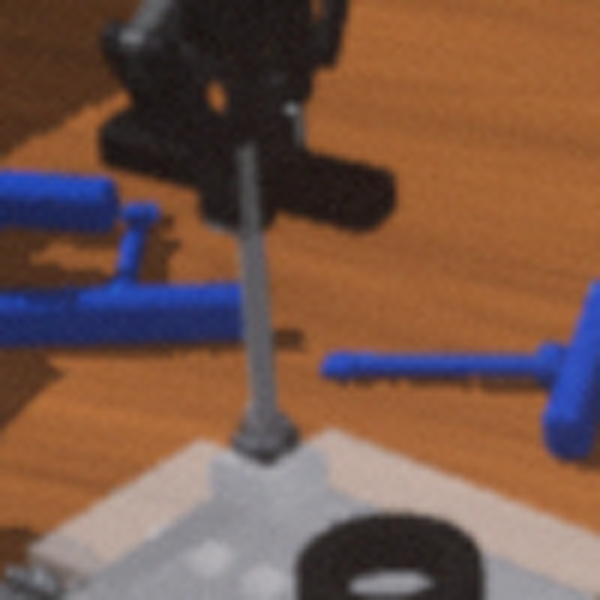

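Emit:
{"op": "move_arm", "data": {"steps": [0,0,0.0003,0,5,0,0,0,0.0003,0,5,0,0,0,0.0003,0,4,0,0,0,0.0003,0,4,0,0,0,0,0,0,0,0,0,0,0,0,0]}}

```text
t: 11.28
tcp_pos: [0.465, -0.1159, 0.1821]
tcp_rot: [-0.384, 0.384, -0.593, 0.594]
wrist_force: [-1.7, -0.7, 5.4]
finger_gap: 0.0228
```

```bash
python3 g.py .461 -.117 .182 -104; python3 -c "
from workcell import robot
o=robot.get_obs();print(o['wrist_force'],o['wrist_torque'],o['joint_pos'])"
```

```text
t 11.2833 pos [ 0.465  -0.1159  0.1821] yaw -114.18152367971875 tilt y [ 0.001  -0.0013 -1.    ] gap 0.022824477737312592
shift now [ 0.0027  0.     -0.0032] turn about y -10.181523679718737
shift if turned first [ 0.0021  0.0001 -0.0036]
[-1.7002653  -0.71562537  5.38165919] [-0.15772651  0.44396228  0.11128625] [-3.76165665e-01  2.05585957e-01 -2.84126138e-01  1.07963815e+00
 -8.06697737e-04  1.61667674e+00]
```

Emit:
{"op": "move_arm", "data": {"steps": [0,0,0.0002,0,4,0,0,0,0,0,0,0]}}

```text
t: 11.45
tcp_pos: [0.4652, -0.116, 0.182]
tcp_rot: [-0.363, 0.363, -0.606, 0.608]
wrist_force: [-2.4, -0.3, 5.1]
finger_gap: 0.0233
```

```bash
cat > tq.py <<'E'
from workcell import robot
from h import *
np.set_printoptions(precision=4,suppress=True)
o=robot.get_obs();T=tool(o);print(o['t'],o['tcp_pos'],'yaw',np.degrees(np.arctan2(T[1,0],T[0,0])),'F',o['wrist_force'],'M',o['wrist_torque'],o['finger_gap'])
E
python3 tq.py
```

```text
11.45 [ 0.4652 -0.116   0.182 ] yaw -118.29402639476665 F [-2.4496 -0.3258  5.0894] M [-0.1714  0.4394  0.0321] 0.023346626263706934
```

Emit:
{"op": "move_arm", "data": {"steps": [0,0,0.0002,0,3,0,0,0,0,0,0,0,0,0,0,0,0,0]}}

```text
t: 11.7
tcp_pos: [0.4653, -0.116, 0.1821]
tcp_rot: [-0.347, 0.347, -0.615, 0.616]
wrist_force: [-1.6, -0.1, 5.9]
finger_gap: 0.023
```

```bash
python3 tq.py
```

```text
11.7 [ 0.4653 -0.116   0.1821] yaw -121.16033415502434 F [-1.5963 -0.1444  5.8859] M [-0.1827  0.4287  0.1801] 0.022958686802161815
```

Emit:
{"op": "move_arm", "data": {"steps": [0,0,0.0002,0,3,0,0,0,0,0,0,0,0,0,0,0,0,0]}}

```text
t: 11.95
tcp_pos: [0.4655, -0.116, 0.182]
tcp_rot: [-0.331, 0.331, -0.624, 0.625]
wrist_force: [-0.2, 0.2, 5.8]
finger_gap: 0.0233
```

```bash
python3 tq.py; python3 tq.py; python3 look.py l8 .0035
```

```text
11.95 [ 0.4655 -0.116   0.182 ] yaw -124.13726689305736 F [-0.2293  0.222   5.7511] M [-0.1593  0.4218  0.2768] 0.023300616310238935
11.95 [ 0.4655 -0.116   0.182 ] yaw -124.13726689305736 F [-0.2293  0.222   5.7511] M [-0.1593  0.4218  0.2768] 0.023300616310238935
11.95 [ 0.4655 -0.116   0.182 ] [-0.5612 -0.8277  0.0003] gap 0.023300616310238935
scene [[254.1, 198.0], [254.4, 202.0], [257.8, 244.2], [267.2, 204.7], [241.2, 183.7]]
crop origin 214 172
top [[378.2, 236.3], [377.7, 236.7], [372.4, 240.7], [357.6, 221.1], [400.1, 250.7]]
crop origin 337 206
```

View pics/l8_scene_raw.png

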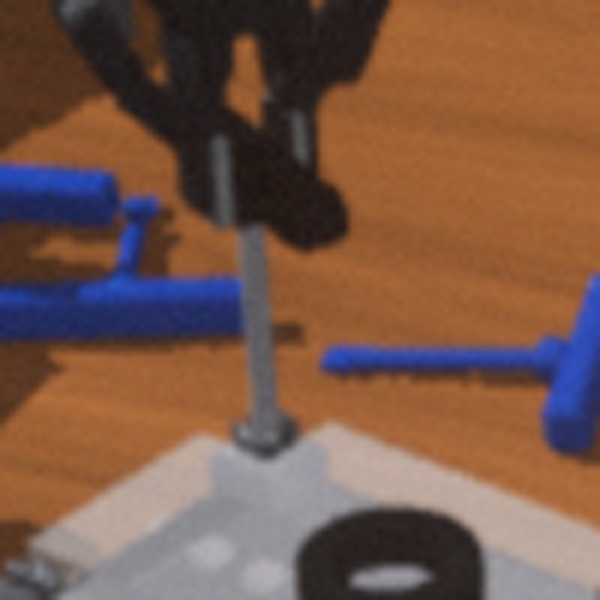

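Emit:
{"op": "move_arm", "data": {"steps": [0,0,0,0,-6,0,0,0,0,0,-5,0,0,-0.005,0,0,0,0,0,-0.01,0,0,0,0,0,-0.025,0,0,0,0,0,-0.03,0,0,0,0,0,0,0,0,-7,0,0,0,0,0,-7,0,0,0,0,0,-7,0,0,0,0,0,-7,0,0,0,0,0,-7,0,0,0,0,0,-7,0]}}

```text
t: 13.05
tcp_pos: [0.4651, -0.1155, 0.251]
tcp_rot: [0.576, -0.576, 0.411, -0.41]
wrist_force: [0.7, -1.0, -1.9]
finger_gap: 0.023
```

Emit:
{"op": "move_arm", "data": {"steps": [0,0,0,0,-7,0,0,0,0,0,-7,0,0,0,0,0,-7,0,0,0,0,0,-7,0,0,0,0,0,0,0,0,0,0,0,0,0,0,0,0,0,0,0]}}

```text
t: 13.63
tcp_pos: [0.4651, -0.1156, 0.2511]
tcp_rot: [0.657, -0.657, 0.262, -0.262]
wrist_force: [0.7, -0.1, -1.7]
finger_gap: 0.0233
```

```bash
python3 w.py w9; python3 g.py .5063 .0645 .25 -39.5
```

```text
13.6333 [ 0.4651 -0.1156  0.2511] [-21.5539  10.1777  -7.889   71.9535   0.0117  21.8902] [ 0.6777 -0.0574 -1.6707] 0.023327798507857062
t 13.6833 pos [ 0.4652 -0.1156  0.2512] yaw -43.410317600271085 tilt y [-0.0001  0.0003 -1.    ] gap 0.023252191166977198
shift now [-0.0939  0.0012  0.1591] turn about y -3.910317600271071
shift if turned first [-0.0828  0.0012  0.1651]
```

View pics/w9.png

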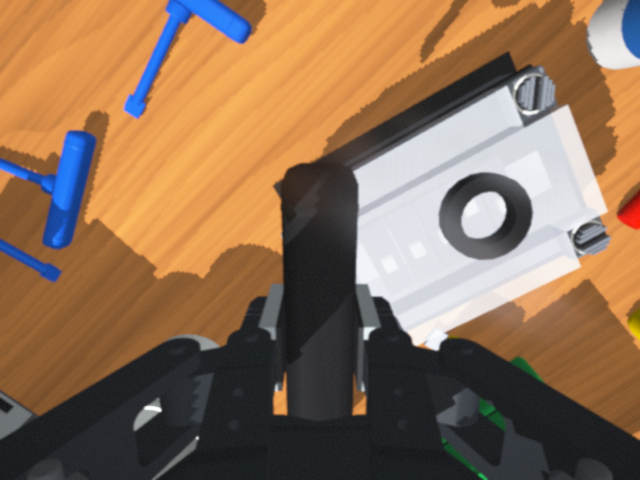

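```bash
python3 - <<'E'
import cv2
t=cv2.imread('pics/w9.png');cv2.imwrite('pics/w9z.png',cv2.resize(t[62:122,503:563],(600,600),interpolation=cv2.INTER_CUBIC))
E
```

```text
(no output)
```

View pics/w9z.png

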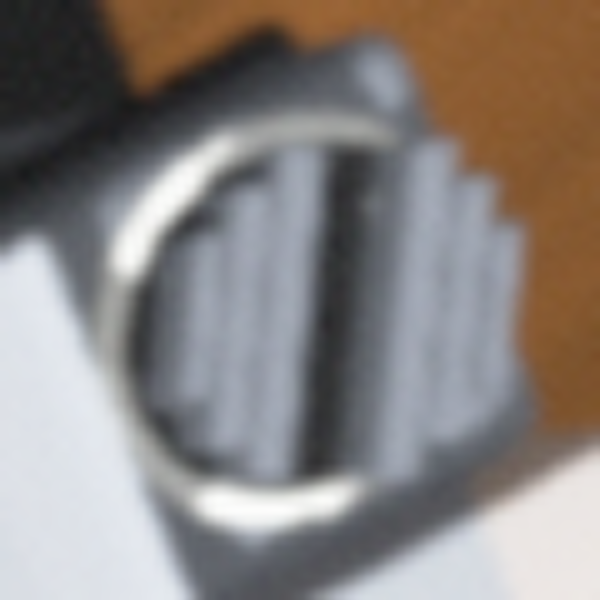

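```bash
python3 - <<'E'
from workcell import robot
from h import *
import pickle
m=robot.camera_model("wrist");o,im=pickle.load(open('w9.pkl','rb'))
f=lambda x,y:plane(m,(503+x/10,62+y/10),.088,o)
a,b=f(337.5,475),f(371.5,145);d=a-b;print((a+b)/2,np.linalg.norm(d),np.degrees(np.arctan2(d[1],d[0])))
E
```

```text
[0.50886543 0.061674   0.088     ] 0.022644483095622284 -41.09825622456155
```

Emit:
{"op": "move_arm", "data": {"steps": [0,0,0,0,-2.4,0,-0.0145,0,0.0271,0,0,0,-0.0145,0,0.0271,0,0,0,-0.0145,0,0.0271,0,0,0,-0.0145,0,0.0271,0,0,0,-0.0145,0,0.0271,0,0,0,-0.0145,0,0.0271,0,0,0,0,0.02,0,0,0,0,0,0.02,0,0,0,0,0,0.015,0,0,0,0,0,0,0,0,0,0,0,0,0,0,0,0]}}

```text
t: 14.68
tcp_pos: [0.505, 0.0643, 0.1957]
tcp_rot: [-0.662, 0.663, -0.248, 0.247]
wrist_force: [0.3, -0.3, -0.9]
finger_gap: 0.0227
```

```bash
 python3 look.py l10 .0035;python3 g.py .5063 .064 .182 -41
```

```text
14.6833 [0.505  0.0643 0.1957] [ 0.7554 -0.6552 -0.0018] gap 0.02270017418308805
scene [[323.2, 216.5], [323.3, 220.8], [324.1, 265.4], [349.7, 205.3], [295.7, 219.1]]
crop origin 283 190
top [[301.2, 215.4], [301.3, 216.0], [302.6, 221.9], [283.5, 234.0], [318.5, 195.6]]
crop origin 261 185
t 14.7833 pos [0.5065 0.0641 0.1974] yaw -40.93068033254583 tilt y [ 0.0015  0.0001 -1.    ] gap 0.022911665649281307
shift now [-0.0001  0.0154 -0.0002] turn about y 0.06931966745418094
shift if turned first [-0.0001  0.0154 -0.0002]
```

View pics/l10_scene_raw.png

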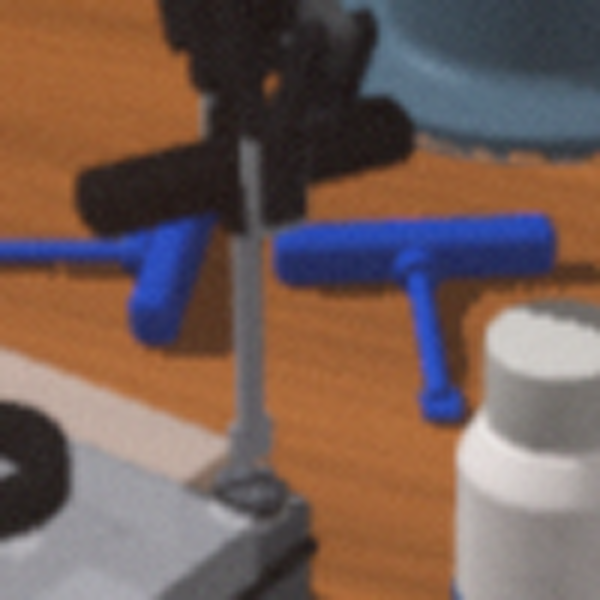

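View pics/l10_scene.png

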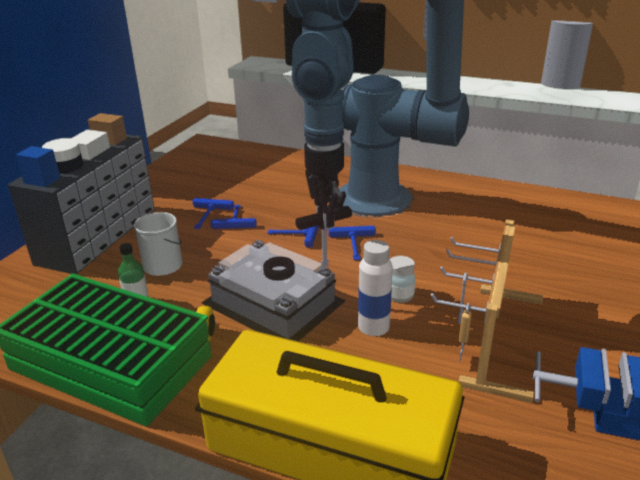

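The blade sits just above the near-left screw, at crop (250,490). I'll lower it.

Emit:
{"op": "move_arm", "data": {"steps": [0,0.004,0,0,0,0,0,0.004,0,0,0,0,0,0.004,0,0,0,0,0,0,0,0,0,0,0,0,0,0,0,0]}}

```text
t: 15.2
tcp_pos: [0.5056, 0.0642, 0.1841]
tcp_rot: [0.663, -0.663, 0.247, -0.247]
wrist_force: [-0.5, 0.0, -1.4]
finger_gap: 0.0234
```

Emit:
{"op": "move_arm", "data": {"steps": [0,0.003,0,0,0,0,0,0,0,0,0,0,0,0,0,0,0,0]}}

```text
t: 15.45
tcp_pos: [0.5064, 0.0642, 0.1821]
tcp_rot: [0.663, -0.662, 0.246, -0.248]
wrist_force: [-0.7, 0.6, 2.9]
finger_gap: 0.023
```

```bash
 python3 tq.py
```

```text
15.45 [0.5064 0.0642 0.1821] yaw -40.88836416908413 F [-0.6586  0.6274  2.9351] M [-0.0081  0.2472  0.0099] 0.023022236880372037
```

Emit:
{"op": "move_arm", "data": {"steps": [0,0,0.0004,0,6.5,0,0,0,0.0004,0,6.5,0,0,0,0.0004,0,6.5,0,0,0,0.0004,0,6.5,0,0,0,0.0004,0,6.5,0,0,0,0.0004,0,6.5,0,0,0,0.0004,0,6.5,0,0,0,0.0004,0,6.5,0,0,0,0.0004,0,6.5,0,0,0,0.0004,0,6.5,0,0,0,0,0,0,0,0,0,0,0,0,0]}}

```text
t: 16.45
tcp_pos: [0.51, 0.0653, 0.1821]
tcp_rot: [-0.427, 0.427, -0.563, 0.564]
wrist_force: [-0.3, -0.7, 6.1]
finger_gap: 0.023
```

```bash
 python3 tq.py
```

```text
16.45 [0.51   0.0653 0.1821] yaw -105.71867622619793 F [-0.3322 -0.7476  6.0559] M [-0.2497  0.2524  0.0465] 0.023011515700587615
```

Emit:
{"op": "move_arm", "data": {"steps": [0,0,0.0003,0,5,0,0,0,0.0003,0,5,0,0,0,0.0002,0,4,0,0,0,0.0002,0,4,0,0,0,0,0,0,0,0,0,0,0,0,0]}}

```text
t: 16.95
tcp_pos: [0.5109, 0.065, 0.1821]
tcp_rot: [-0.334, 0.333, -0.623, 0.624]
wrist_force: [-1.6, -1.2, 6.0]
finger_gap: 0.0233
```

```bash
 python3 tq.py
```

```text
16.95 [0.5109 0.065  0.1821] yaw -123.68381083077546 F [-1.6083 -1.1681  5.9719] M [-0.2424  0.3217  0.1625] 0.0233223297947203
```

Emit:
{"op": "move_arm", "data": {"steps": [0,0,0.0002,0,3,0,0,0,0,0,0,0,0,0,0,0,0,0]}}

```text
t: 17.2
tcp_pos: [0.511, 0.0649, 0.1821]
tcp_rot: [-0.318, 0.317, -0.632, 0.632]
wrist_force: [-1.6, -0.1, 6.6]
finger_gap: 0.0234
```

```bash
 python3 tq.py
```

```text
17.2 [0.511  0.0649 0.1821] yaw -126.66297161516174 F [-1.6448 -0.1095  6.6311] M [-0.1983  0.267   0.3519] 0.02344138276253708
```

Emit:
{"op": "move_arm", "data": {"steps": [0,0,0,0,-6,0,0,0,0,0,-6,0,0,-0.005,0,0,0,0,0,-0.01,0,0,0,0,0,-0.025,0,0,0,0,0,-0.035,0,0,0,0,0,-0.03,0,0,0,0,0,0,0,0,-7,0,0,0,0,0,-7,0,0,0,0,0,-7,0,0,0,0,0,-7,0,0,0,0,0,-7,0]}}

```text
t: 18.2
tcp_pos: [0.5103, 0.0651, 0.2867]
tcp_rot: [0.543, -0.543, 0.453, -0.452]
wrist_force: [0.6, -0.4, -1.3]
finger_gap: 0.0231
```

Emit:
{"op": "move_arm", "data": {"steps": [0,0,0,0,-7,0,0,0,0,0,-7,0,0,0,0,0,-7,0,0,0,0,0,-7,0,0,0,0,0,-7,0,0,0,0,0,-7,0,0,0,0,0,-7,0,0,0,0,0,-7,0,0,0,0,0,-7,0,0,0,0,0,-7,0,0,0,0,0,-7,0,0,0,0,0,-6,0]}}

```text
t: 19.2
tcp_pos: [0.5103, 0.0651, 0.2865]
tcp_rot: [0.707, -0.707, -0.021, 0.021]
wrist_force: [0.5, -0.6, -1.6]
finger_gap: 0.023
```

```bash
 python3 g.py .60 -.03 .29 2.6
```

```text
t 19.2 pos [0.5103 0.0651 0.2865] yaw 3.400962290357465 tilt y [-0.0005  0.0003 -1.    ] gap 0.023046846129921198
shift now [ 0.0839 -0.0035 -0.1002] turn about y 0.8009622903574609
shift if turned first [ 0.0853 -0.0035 -0.0991]
```

Emit:
{"op": "move_arm", "data": {"steps": [0.021,0,-0.025,0,0,0,0.021,0,-0.025,0,0,0,0.021,0,-0.025,0,0,0,0.021,0,-0.025,0,0,0,0,0,0,0,0,0,0,0,0,0,0,0,0,0,0,0,0,0]}}

```text
t: 19.78
tcp_pos: [0.5993, -0.03, 0.2861]
tcp_rot: [0.707, -0.707, -0.019, 0.019]
wrist_force: [-0.4, 1.2, -1.4]
finger_gap: 0.0229
```

```bash
 python3 w.py w11
```

```text
19.7833 [ 0.5993 -0.03    0.2861] [ -8.9406  24.6439  17.242   82.6695   0.0371 -12.0191] [-0.4147  1.1895 -1.4013] 0.022887932365340913
```

View pics/w11.png

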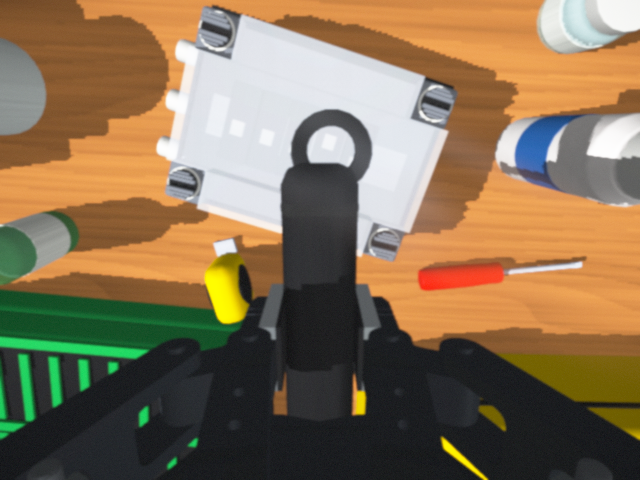

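```bash
python3 - <<'E'
import cv2,numpy as np
t=cv2.imread('pics/w11.png');r=[]
for x,y in [(218,31),(435,104),(184,184),(383,241)]: r.append(cv2.resize(t[y-24:y+24,x-24:x+24],(300,300),interpolation=cv2.INTER_CUBIC))
cv2.imwrite('pics/w11z.png',np.vstack([np.hstack(r[:2]),np.hstack(r[2:])]))
E
```

```text
(no output)
```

View pics/w11z.png

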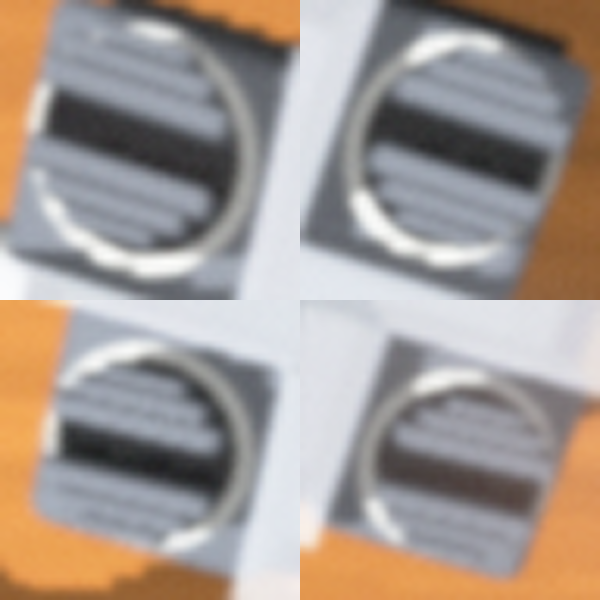

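All four slots lie along the long side, at about 12–17° in the crop against box edges at about 16–18°. Now to the rack.

Emit:
{"op": "move_arm", "data": {"steps": [0,-0.04,0,0,0,0,-0.0163,0,0.0336,0,0,0,-0.0163,0,0.0336,0,0,0,-0.0163,0,0.0336,0,0,0,-0.0163,0,0.0336,0,0,0,-0.0163,0,0.0336,0,0,0,-0.0163,0,0.0336,0,0,0,-0.0163,0,0.0336,0,0,0,-0.0163,0,0.0336,0,0,0,-0.0163,0,0.0336,0,0,0,-0.0163,0,0.0336,0,0,0,0,0,0,0,0,0]}}

```text
t: 20.83
tcp_pos: [0.4138, 0.3016, 0.3271]
tcp_rot: [0.708, -0.705, -0.022, 0.023]
wrist_force: [-0.0, -1.1, -1.1]
finger_gap: 0.0225
```

Emit:
{"op": "move_arm", "data": {"steps": [0,0,0,0,0,0,0,0,0,0,0,0,0,0,0,0,0,0]}}

```text
t: 21.08
tcp_pos: [0.4187, 0.2957, 0.3266]
tcp_rot: [-0.707, 0.707, 0.019, -0.019]
wrist_force: [-0.3, 0.5, -1.8]
finger_gap: 0.0229
```

```bash
 python3 w.py w12; python3 look.py l12 .0035; python3 tq.py
```

```text
21.0833 [0.4187 0.2957 0.3266] [28.1419 13.8947  7.9133 84.002  -0.0177 25.0699] [-0.286   0.4698 -1.8085] 0.0229211037840354
21.1333 [0.4191 0.2955 0.3265] [0.9986 0.0528 0.0003] gap 0.023066874252757698
scene [[455.3, 156.5], [454.8, 161.4], [449.6, 211.9], [461.0, 139.7], [450.3, 164.5]]
crop origin 414 131
top [[183.1, 245.7], [184.5, 246.1], [197.4, 249.7], [182.1, 275.3], [181.5, 215.7]]
crop origin 144 216
21.2333 [0.4193 0.2954 0.3264] yaw 2.9979060535220965 F [-0.3271 -0.4998 -1.8163] M [-0.0869 -0.0097  0.0463] 0.023133154577591398
```

View pics/w12.png

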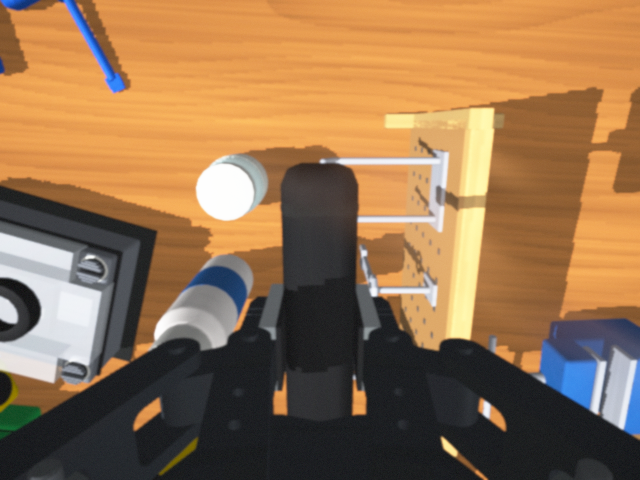

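View pics/l12_scene_raw.png

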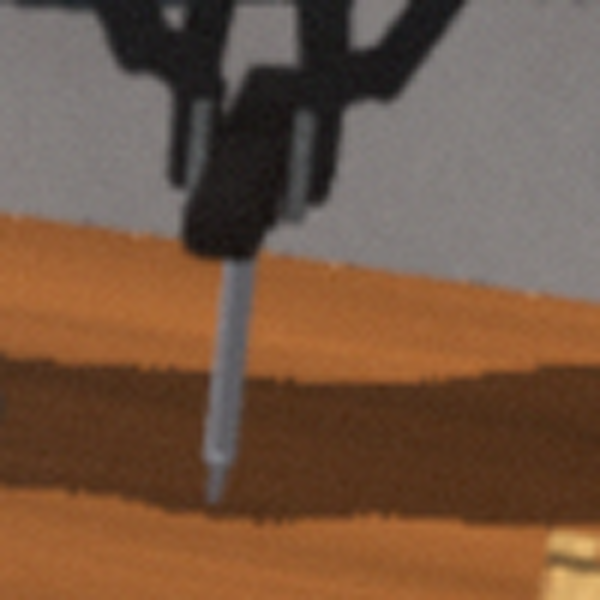

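The fork's two prongs show at rows 161 and 219, running from columns about 323 to 437, with the hook plate at column 441.

```bash
python3 - <<'E'
import cv2
t=cv2.imread('pics/w12.png');cv2.imwrite('pics/w12z.png',cv2.resize(t[140:240,310:460],(780,520),interpolation=cv2.INTER_CUBIC))
from workcell import robot
from h import *
import pickle
np.set_printoptions(precision=4,suppress=True)
m=robot.camera_model("wrist");o,im=pickle.load(open('w12.pkl','rb'))
for uv in [(325,161),(365,161),(432,161),(365,219),(432,219)]: print(uv,plane(m,uv,.133,o))
print(plane(m,(325,161),.148,o))
E
```

```text
(325, 161) [0.3795 0.2977 0.133 ]
(365, 161) [0.3777 0.3311 0.133 ]
(432, 161) [0.3747 0.3871 0.133 ]
(365, 219) [0.4273 0.3354 0.133 ]
(432, 219) [0.4242 0.3936 0.133 ]
[0.3781 0.2975 0.148 ]
```

View pics/w12z.png

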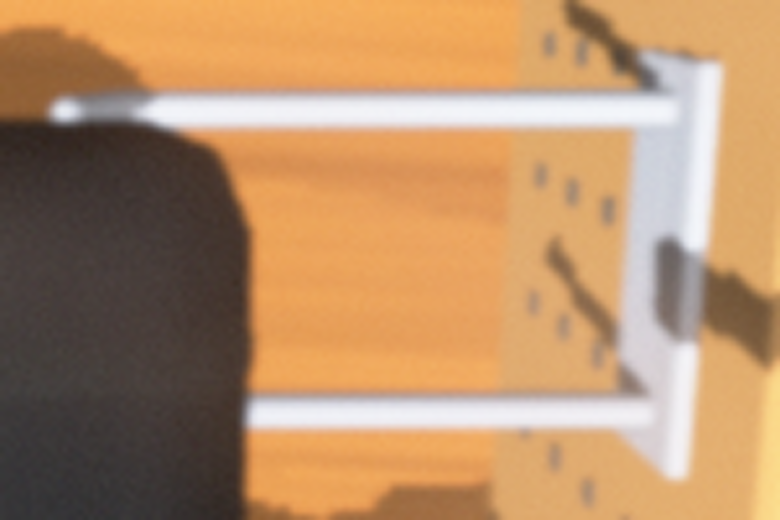

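Emit:
{"op": "move_arm", "data": {"steps": [-0.0095,0,0.0183,0,0,0,-0.0095,0,0.0183,0,0,0,0,0,0,0,0,0,0,0,0,0,0,0,0,0,0,0,0,0,0,0,0,0,0,0]}}

```text
t: 21.73
tcp_pos: [0.3984, 0.3311, 0.3263]
tcp_rot: [-0.707, 0.707, 0.019, -0.019]
wrist_force: [-0.6, -0.4, -2.3]
finger_gap: 0.0231
```

```bash
 python3 g.py .3985 .331 .145 3
```

```text
t 21.7333 pos [0.3984 0.3311 0.3263] yaw 3.0335499770017096 tilt y [ 0.0002 -0.0002 -1.    ] gap 0.023130771877511565
shift now [ 0.0001  0.1813 -0.0001] turn about y 0.03354997700171225
shift if turned first [ 0.0001  0.1813 -0.0001]
```

Emit:
{"op": "move_arm", "data": {"steps": [0,0.02,0,0,0,0,0,0.02,0,0,0,0,0,0.02,0,0,0,0,0,0.015,0,0,0,0,0,0,0,0,0,0,0,0,0,0,0,0]}}

```text
t: 22.23
tcp_pos: [0.3976, 0.3309, 0.2509]
tcp_rot: [-0.706, 0.707, 0.018, -0.019]
wrist_force: [0.5, -0.2, -0.8]
finger_gap: 0.0232
```

```bash
 python3 w.py w13; python3 look.py l13 .0035
```

```text
22.2333 [0.3976 0.3309 0.2509] [32.748  14.6741 -2.1897 73.2485 -0.0061 29.6967] [ 0.5284 -0.2076 -0.7643] 0.02321069535423891
22.2833 [0.3982 0.3315 0.2519] [0.9986 0.0534 0.0003] gap 0.022954403911053724
scene [[472.6, 190.6], [472.0, 195.2], [466.2, 242.5], [477.5, 173.1], [468.5, 199.8]]
crop origin 432 165
top [[175.6, 257.6], [176.9, 257.9], [189.7, 260.2], [174.5, 285.3], [174.0, 229.8]]
crop origin 136 227
```

View pics/l13_scene_raw.png

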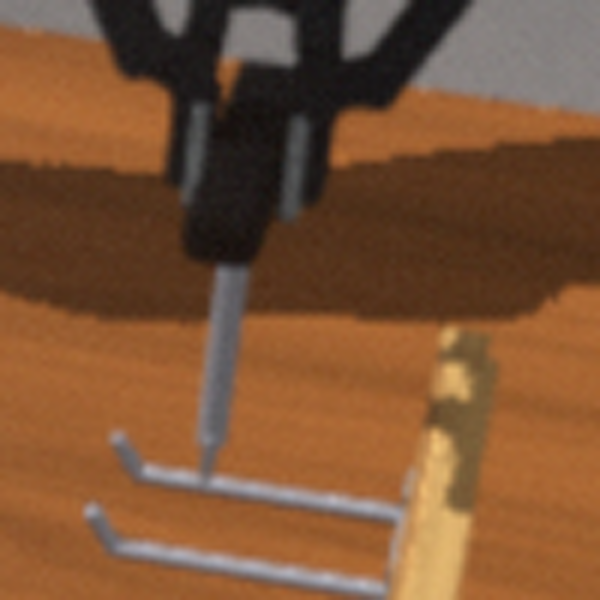

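View pics/w13.png

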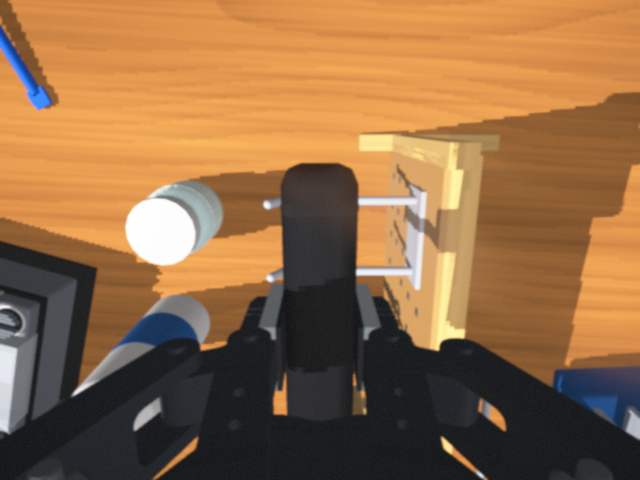

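```bash
python3 - <<'E'
from workcell import robot
from h import *
import pickle
np.set_printoptions(precision=4,suppress=True)
m=robot.camera_model("wrist");o,im=pickle.load(open('w13.pkl','rb'))
for uv in [(272,204),(385,202),(278,274),(385,271)]: print(uv,plane(m,uv,.133,o))
s=robot.camera_model("scene")
for p in [(.402,.331,.135),(.377,.331,.135),(.427,.331,.135),(.402,.331,.152)]: print(p,(proj(s,p)-[432,165])*6)
E
```

```text
(272, 204) [0.3815 0.2978 0.133 ]
(385, 202) [0.3761 0.373  0.133 ]
(278, 274) [0.4312 0.3031 0.133 ]
(385, 271) [0.4249 0.3777 0.133 ]
(0.402, 0.331, 0.135) [197.8757 506.6609]
(0.377, 0.331, 0.135) [212.8409 470.6455]
(0.427, 0.331, 0.135) [182.4472 543.7915]
(0.402, 0.331, 0.152) [203.0891 464.2724]
```

Emit:
{"op": "move_arm", "data": {"steps": [0.0015,0.015,0,0,0,0,0,0.02,0,0,0,0,0,0.02,0,0,0,0,0,0.02,0,0,0,0,0,0.02,0,0,0,0,0,0.015,0,0,0,0,0,0,0,0,0,0,0,0,0,0,0,0]}}

```text
t: 23.05
tcp_pos: [0.3995, 0.332, 0.1418]
tcp_rot: [-0.707, 0.707, 0.019, -0.019]
wrist_force: [0.3, 0.1, -1.3]
finger_gap: 0.0232
```

```bash
 python3 w.py w14; python3 look.py l14 .0035;python3 tq.py
```

```text
23.05 [0.3995 0.332  0.1418] [ 32.7319  17.8088 -14.4269  57.7668   0.0008  29.6218] [ 0.2719  0.0765 -1.3137] 0.023231316302535138
23.1 [0.4001 0.3324 0.1427] [0.9985 0.0542 0.0016] gap 0.023433478117027378
scene [[466.9, 239.4], [466.4, 243.6], [461.1, 286.9], [471.7, 221.1], [462.8, 250.3]]
crop origin 426 213
top [[188.4, 259.3], [189.5, 259.5], [200.1, 261.4], [187.6, 284.3], [187.0, 234.0]]
crop origin 149 229
23.2 [0.4007 0.3328 0.1432] yaw 3.1068868269170706 F [-0.1589  0.4476 -1.4024] M [ 0.0071 -0.0023  0.0443] 0.02268367700536319
```

View pics/l14_scene_raw.png

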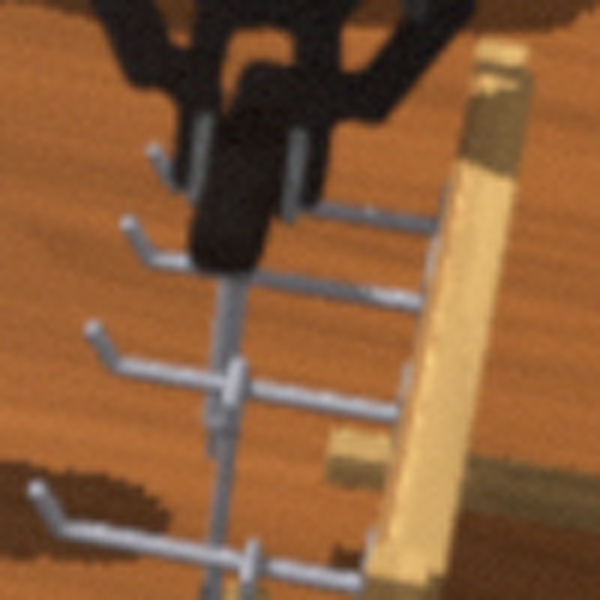

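View pics/w14.png

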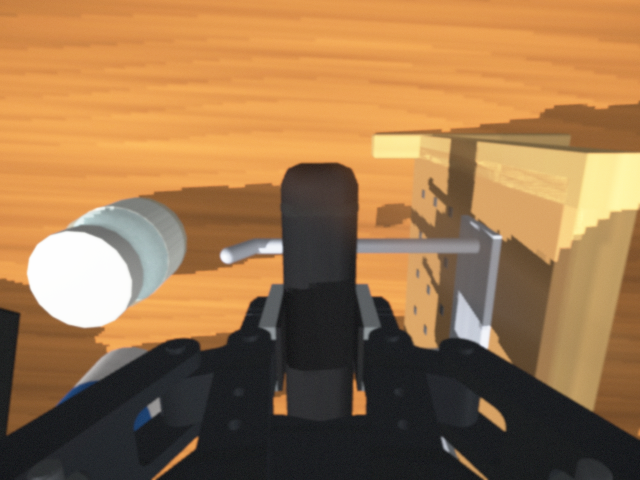

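The handle is just above both prongs with the shaft between them. I'll lower it to contact.

Emit:
{"op": "move_arm", "data": {"steps": [0,0.007,0,0,0,0,0,0.006,0,0,0,0,0,0.002,0,0,0,0,0,0.001,0,0,0,0,0,0,0,0,0,0,0,0,0,0,0,0]}}

```text
t: 23.7
tcp_pos: [0.3998, 0.3323, 0.127]
tcp_rot: [0.707, -0.706, -0.02, 0.019]
wrist_force: [-3.6, -2.9, 11.0]
finger_gap: 0.023
```

```bash
 python3 tq.py; python3 look.py l15 .0035
```

```text
23.7 [0.3998 0.3323 0.127 ] yaw 3.116986123664083 F [-3.5523 -2.9313 11.0298] M [-0.4253  0.6124 -0.0095] 0.02300285035659789
23.7 [0.3998 0.3323 0.127 ] [0.9985 0.0544 0.002 ] gap 0.02300285035659789
scene [[466.1, 245.8], [465.6, 250.0], [460.3, 292.7], [470.9, 227.4], [462.0, 256.9]]
crop origin 425 219
top [[190.1, 259.7], [191.2, 259.9], [201.6, 261.8], [189.4, 284.4], [188.8, 234.8]]
crop origin 151 229
```

View pics/l15_scene_raw.png

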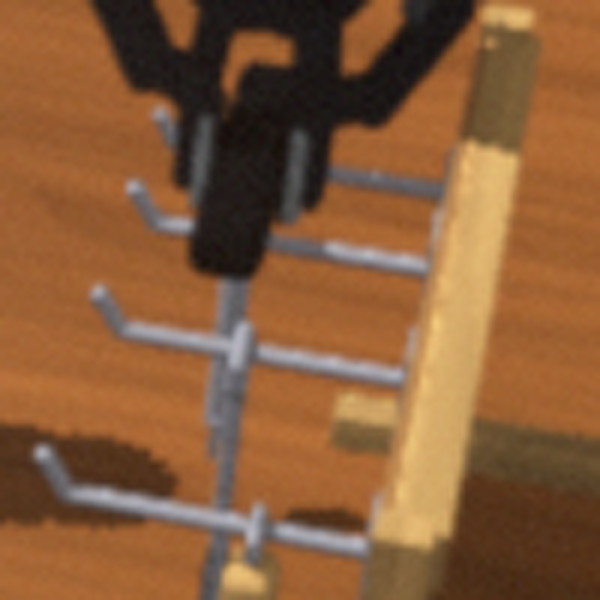

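Emit:
{"op": "move_arm", "data": {"steps": [0,-0.001,0,0,0,0,0,0,0,0,0,0]}}

```text
t: 23.97
tcp_pos: [0.3998, 0.3323, 0.1271]
tcp_rot: [0.707, -0.707, -0.02, 0.019]
wrist_force: [-1.1, -0.1, 6.6]
finger_gap: 0.0231
```

Emit:
{"op": "move_arm", "data": {"steps": [0,0,0,0,0,0,0,0,0,0,0,0,0,0,0,0,0,0,0,0,0,0,0,0], "claw": 0.1}}

```text
t: 24.3
tcp_pos: [0.3991, 0.3319, 0.1259]
tcp_rot: [-0.707, 0.707, 0.019, -0.019]
wrist_force: [-0.1, -0.1, 0.4]
finger_gap: 0.0468
```

```bash
 python3 w.py w16;python3 tq.py
```

```text
24.3 [0.3991 0.3319 0.1259] [ 32.7344  18.5042 -15.9636  55.5673   0.0056  29.6238] [-0.1354 -0.0986  0.3918] 0.04679028635073047
24.35 [0.3991 0.3319 0.126 ] yaw 3.1136453548811165 F [-0.2946 -0.5597  0.5913] M [-0.0102  0.0175  0.0268] 0.046792969475078
```

View pics/w16.png

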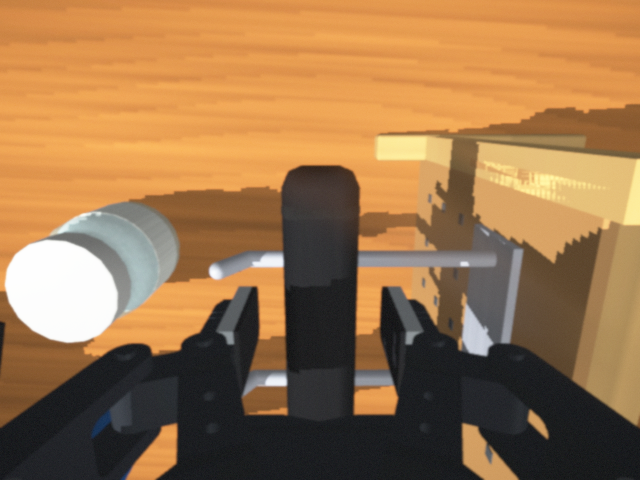

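The fingers are open and the handle rests across both prongs. I'll retreat straight up.

Emit:
{"op": "move_arm", "data": {"steps": [0,-0.01,0,0,0,0,0,-0.015,0,0,0,0,0,-0.025,0,0,0,0,0,-0.035,0,0,0,0,0,-0.035,0,0,0,0,0,-0.035,0,0,0,0,0,0,0,0,0,0,0,0,0,0,0,0,0,0,0,0,0,0]}}

```text
t: 25.1
tcp_pos: [0.3994, 0.332, 0.2815]
tcp_rot: [0.707, -0.707, -0.019, 0.019]
wrist_force: [-0.7, 0.1, -0.1]
finger_gap: 0.0472
```

```bash
 python3 w.py w17;python3 look.py l17 .0035
```

```text
25.1 [0.3994 0.332  0.2815] [32.7354 14.539   2.1355 77.5602  0.001  29.6195] [-0.6924  0.0806 -0.0945] 0.047176275290720104
25.15 [0.3988 0.3317 0.2805] [ 0.9985  0.0543 -0.0013] gap 0.0472251888396026
scene [[474.3, 177.4], [473.7, 182.1], [467.7, 230.5], [479.1, 160.1], [470.3, 186.2]]
crop origin 433 152
top [[171.5, 256.6], [172.9, 256.9], [186.5, 259.4], [170.4, 285.0], [169.9, 227.9]]
crop origin 132 226
```

View pics/w17.png

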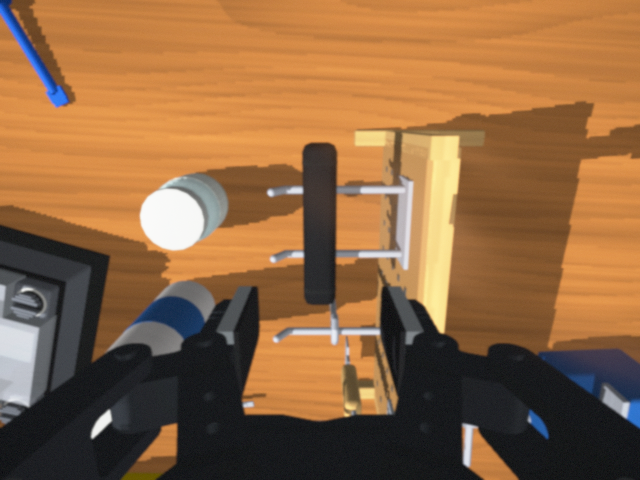

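View pics/l17_scene.png

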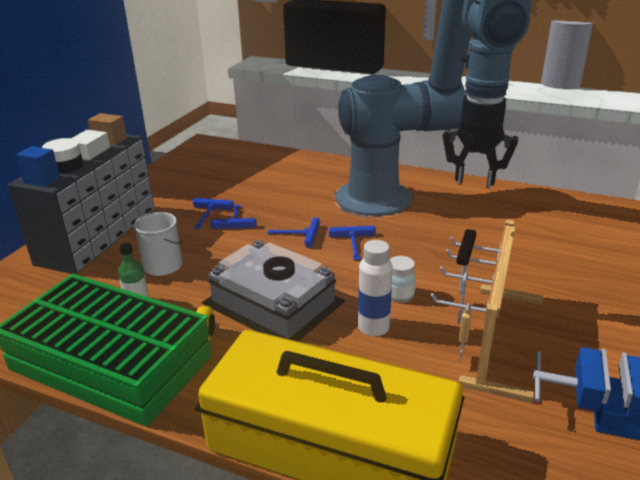

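The driver hangs with its handle centred at (320,223), across prongs at rows 190 and 254, and the other things look undisturbed. I'm handing the job in.

```bash
python3 -c "
from workcell import robot
print(robot.finish_job()); print(robot.get_obs()['t'])"
```

```text
the job is handed in; nothing more can be done
None
the job is handed in; nothing more can be done
```

I took the black T-handled driver out of the tin and turned the two loose lid screws, both on the side nearest the robot, clockwise against their stops. I then hung the driver on the fork hook, let go and handed the job in at about 25 s. The hand-in gives no verdict, so I don't know whether it passed.

**Screws:** The turning torque climbed to about 0.28 N m on the near-right screw and 0.35 N m on the near-left one, well above the 0.1 N m they turn at. A wrist view afterwards showed all four slots along the long side of the box. The two far screws were already home, so I left them alone. Their slots read about 4° off the box edge in that view, which I put down to perspective.

**Driver:** The last wrist view showed the handle lying square across both prongs, centred within a pixel or two, about 60 mm out from the panel. The gripper was clear above it and touching nothing.

**Other things:** The tin, tape, spanner, scraper and bottles looked undisturbed in the last views. Between my first picture and the one after lifting the driver, the blue look-alikes went from standing to lying on the bench. The arm's route passed well above or away from them.

The scene camera's calibration was off by about 1–3 px, so I judged alignment in that view by comparing the blade with the screw rather than by absolute position. No other checks disagreed.

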